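# Reload the sprung block magazine

### The job

The spring-loaded block magazine has room for one more. Find the loose wooden block on the bench that is the same size as the one already in the magazine, set it flat in the mouth the same way round, on top of that block, and push it straight down against the spring until the two side catches snap over its top, then let go so that the catches hold it down.

Things in the scene. Friction and masses are not known exactly. Their poses are not given: they have to be found in the camera images.
- spare_block: The loose wooden block to load, 45 x 75 x 38 mm (own x, y, z), flat on the bench, about 0.06 kg. Origin: centre of its underside, z up. Grip it across the 45 mm (its x). Near it lie a smaller wooden block (38 x 60 x 38), a flat square one (50 x 50 x 19) and a cork sanding block (64 x 113 x 32), which do not belong in the magazine.
- magazine: Upright plywood shaft on a 130 x 200 mm base, fixed to the bench. Origin: centre of its underside, z up. Shaft 59 mm along x, 89 along y: a block goes in with its 75 mm length along y. Walls 148 mm high, flared lip to 163. Open 40 mm wide slots in the +x and -x sides let fingers go down with a block; or release it in the mouth and push with shut fingers on its top.
- catch_line (a point): Centre of the shaft, level with the flat undersides of two sprung steel catches at its +y and -y ends, 112 mm above the bench. They jut in 17 mm and slope up to the wall 34 mm higher. A block set in the mouth rests on the slopes, underside 18 to 26 mm above this point. Push its top 6 mm below the point (about 10 N): the catches spring out, then snap over it and hold it.
- platform (a joint): How far the sprung platform has sunk, in m: 0 at the start, with one 45 x 75 x 38 block on it, held under the catches with its top at the catch line; about 0.038 when a second block lies on the first and is under the catches; 0.048 at the lower stop. It pushes up with about 4 N at 0 and 7 N at 0.038.
Things that resemble listed ones, but are neither listed nor needed, are in the scene too. Leave any pink or red look-alike of the spare_block alone.

How it is judged:
By the outcome, as a careful person would: the job done as asked, in the order asked, and still so for the second after the job is handed in, with the robot touching nothing.
It also fails if it takes over 42 s, if anything falls off the work surface, if the arm or the gripper's body presses on something with over 40 N, if the wrist force passes 120 N, or if a joint passes its speed limit or range.

### The arm

A 7-joint arm with a two-finger parallel gripper is mounted at the origin on a cart in front of the work surface, level with it; the furniture and walls round the work are solid. World frame = base frame: x ahead of the robot, y to its left, z up, the work surface at z = 0. Lengths are in m, angles in rad, forces in N, time in s.
With the tool pointing down it reaches from about 0.4 to 0.875 m from the base axis. Payload 4.4 kg.
Tool frame: the origin (TCP) lies at the very end of the fingers, on their centre line; the grasp point (between the pads) lies behind it (bot.grip_point_offset is the z of the grasp point in the tool frame, in m); z points along the fingers, y is the line along which they close (so a half turn about z gives the same grasp; the last joint's range is limited). The gripper opens to 85 mm and grips with 20 to 120 N. Pads are 22 mm wide; open, the fingers measure 114 mm over their backs; the gripper's body (76 mm by 85 mm) begins 54 mm behind the grasp point. The pads swing forward as they close: fully open they stand 13 mm farther back than shut.
Start: joints at [1.038, 0.628, 0.038, 1.517, -0.027, 0.996, -0.02], TCP at [0.293, -0.58, 0.207] pointing down, gripper open.
Joint ranges: [-3.06, 3.06], [-0.37, 2.12], [-1.25, 1.32], [0.18, 2.47], [-1.1, 4.24], [0.23, 1.98], [-2.94, 2.94]. Speed limits (rad/s): [2.57, 2.57, 3.14, 3.14, 3.14, 3.14, 3.14].

### API

Orientations are given as a unit quaternion [x, y, z, w].
In Python, from station import bot, viewer gives the robot as it stands.
- The arm moves only by the tool servo_tool, never from a script. Its argument "moves" is a list of rows, each an object of numbers: "wx", "wy", "wz": the turn, a rotation vector about the world's x, y, z as a fraction of full scale; "x", "y", "z": the shift along the world's x, y, z as a fraction of full scale; "fingers": the finger opening in mm, from 0 to 85.4. In form: [{"wx": .., "wy": .., "wz": .., "x": .., "y": .., "z": .., "fingers": ..}, ...]. A call has 1 to 12 rows; each row shifts and turns the commanded pose from where the row before left it; what a row does not reach is not made up. Full scale, the value 1, is 0.025 m for a shift and 4 degrees for a turn. A row lasts 1/10 s, in which the tool goes at most 50 mm and 8.59 degrees, less where a joint would pass 70% of its speed; a pose out of reach is approached as far as the arm can. A call with a number of a shift or a turn outside -1 to 1 is refused whole. A call with a gripper value outside its range is refused whole. The fingers move at their own pace and stop on an object; "newtons" is the grip in N (left out, the last holds). Time passes only in rows, so rows that do not move let the fingers close. It gives the time, the measured TCP pose, the force, the opening and the grip force at its end, in the units of the state.
- bot.get_state(): the state, without advancing time (a new reading comes with each control period).
- viewer.capture(name): name is "side" or "top" or "wrist"; returns the picture (480x640x3 uint8, red, green, blue); there is no depth.
- viewer.camera_info(name): a dict with "intrinsics" (3x3 intrinsics, pixels), "D" ([k1, k2, p1, p2, k3] as OpenCV has them; the pictures are not rectified), "extrinsics" (4x4, takes a point from camera to world coordinates). Camera axes: x right, y up, looking along -z (the intrinsics and any distortion apply to the point x, -y, -z); pixel columns grow to the right and rows downward; lengths in m; the calibration is good to about 2 mm. A picture is of the moment at which its call begins: read the wrist's pose just before it. camera_info takes no time and is no camera call; for the wrist camera it gives the pose at the moment of the call.
- bot.sign_off(): hands the job in; it is judged then, once.
Trained networks look in the newest picture that a camera, given by its name, has taken for a name from the list of things; names that differ only in an ending like _2 or _b are one class to them, and where a whole thing is asked for, a point or a joint stands for the part that bears it (a point fixed in the world has none). Each returns a list of dicts, best first, with "score" (0 to 1); they miss things now and then, are a little off and sometimes report something else, mostly with a low value. They report only what shows in the picture. A call takes as long as a camera call. They do not tell look-alikes from the thing itself.
- viewer.spot_in(camera, name): "location" ([x, y, z] in m, in world coordinates, good to about 4 mm: the middle of the surface that is visible of it).
- viewer.mark_of(camera, name): "location" ([x, y, z] in m, in world coordinates, good to about 4 mm: a listed point, or the origin of a listed thing).
The state is a dict: "t": time; "qpos": joint angles; "qd": joint speeds; "joint_torque": joint torques, N m; "ee_pos": TCP position; "tool_rot": TCP orientation; "contact_force": force on the tool from outside, world axes, zero at the start; "moment": the same for the moment, N m; "width": opening from 0.0 (shut) to 1.0 (fully open); "grasp_force": force on a finger pad.
Only numpy, scipy, OpenCV 4.12 (cv2) and the standard library are available. Lean on these libraries where they do the work, as an engineer would, in place of code of your own. Each camera call takes 0.05 s, during which the arm holds its last target. There are 200 camera calls.

## Working session

There is one attempt and no reset: what is moved stays moved. The work goes in short steps, Python scripts to look and compute and a tool call to move; the robot and the scene stay as the last step left them, time stands still between calls to the robot, and variables do not carry over. Pictures are saved under pics/ and viewed, at most 10 in all, crops included, and the job is handed in when it is done.

Besides the shell and the picture viewer there is one more tool, called after "Call:" in YAML: its name, and indented under it one key for each argument. servo_tool: Moves the arm, as the interface text tells. Shift numbers are shares of 0.025 m and turn numbers shares of 4 degrees, none past 1 either way. Its arguments: {"type":"object","properties":{"moves":{"type":"array","items":{"type":"object","properties":{"wx":{"type":"number"},"wy":{"type":"number"},"wz":{"type":"number"},"x":{"type":"number"},"y":{"type":"number"},"z":{"type":"number"},"fingers":{"type":"number"}}}},"newtons":{"type":"number"}},"required":["moves"]}

```bash
mkdir -p pics; python3 - <<'E'
from station import bot, viewer
import cv2
for c in ("top","side"):
    cv2.imwrite(f"pics/{c}0.png",viewer.capture(c)[:,:,::-1])
    for n in ("spare_block","magazine","catch_line"):
        print(c,n,"mark",[(d["location"],d["score"]) for d in viewer.mark_of(c,n)])
    print(c,"spot",[(d["location"],d["score"]) for d in viewer.spot_in(c,"spare_block")])
s=bot.get_state();print(s,bot.grip_point_offset)
E
```

```text
top spare_block mark [([0.5519, 0.2745, 0.0021], 0.79), ([0.3812, 0.2022, 0.0005], 0.77), ([0.649, 0.3699, -0.0009], 0.73)]
top magazine mark [([0.5603, -0.1617, 0.0011], 0.94)]
top catch_line mark [([0.5644, -0.1655, 0.11], 0.64)]
top spot [([0.643, 0.3651, 0.0405], 0.76), ([0.3798, 0.1961, 0.0368], 0.63), ([0.547, 0.2725, 0.041], 0.6)]
side spare_block mark [([0.5525, 0.2751, 0.0002], 0.87), ([0.6495, 0.3692, 0.0025], 0.6), ([0.3793, 0.1968, 0.0006], 0.56)]
side magazine mark [([0.5604, -0.1632, -0.0005], 0.9)]
side catch_line mark [([0.5608, -0.164, 0.1127], 0.81)]
side spot [([0.6375, 0.3811, 0.0346], 0.68), ([0.5435, 0.3042, 0.0404], 0.65), ([0.3718, 0.2109, 0.0312], 0.61)]
{'t': 0.5, 'qpos': array([ 1.03818879,  0.62844584,  0.03851359,  1.51744501, -0.02699955,
        0.99629287, -0.01997198]), 'qd': array([-1.36837916e-03, -5.12740622e-05,  3.87025021e-04, -2.23868924e-03,
       -5.09686284e-05, -1.27724643e-03, -1.40462201e-03]), 'joint_torque': array([-1.57250910e-03, -5.62820256e+01,  1.22431241e+00, -1.93609482e+01,
        1.09812632e-02,  2.68458280e-03, -5.81755316e-06]), 'ee_pos': array([ 0.29253382, -0.58043438,  0.20666951]), 'tool_rot': array([ 9.72885785e-01,  2.31286075e-01,  3.13004397e-06, -3.81876320e-05]), 'contact_force': array([-0.47164242, -1.05786637,  0.37569577]), 'moment': array([-0.02131049, -0.05619301, -0.03410571]), 'grasp_force': 0.0, 'width': 0.9973111847555257} -0.0187
```

View pics/top0.png

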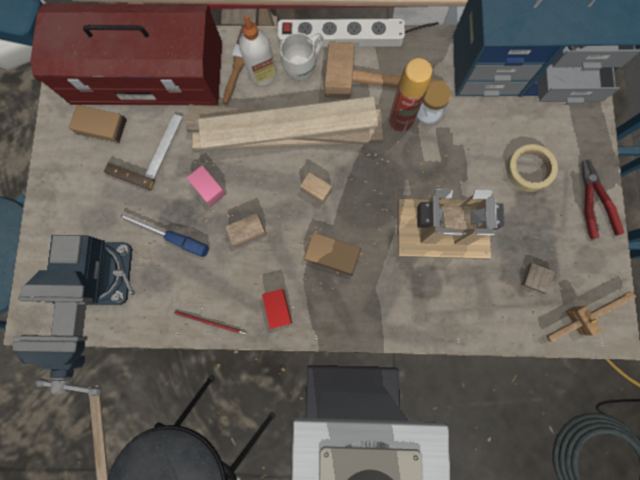

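View pics/side0.png

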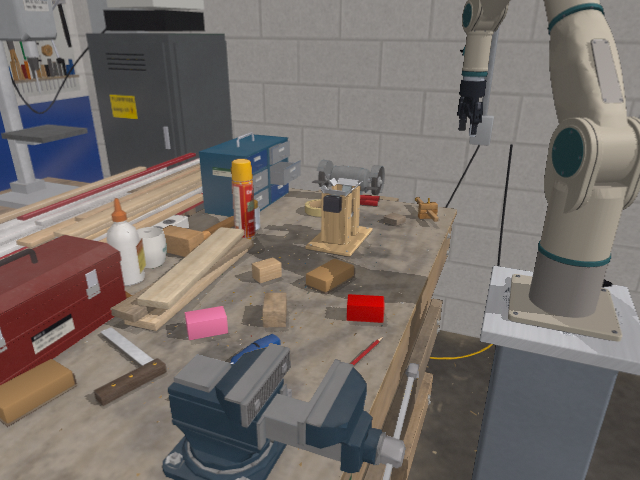

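The top view shows the wooden candidate at (245,230). Red at (277,308) and pink at (206,185) are look-alikes, the small block is at (316,187), cork at (333,253) and the flat square at (538,276). The magazine is at (450,220), its length running across the picture (world y). Next I need the block's yaw and size.

```bash
cat > h.py <<'E'
import numpy as np, cv2
from station import bot, viewer
def project(cam,P):
    i=viewer.camera_info(cam);T=np.linalg.inv(np.array(i["extrinsics"]))
    p=(T[:3,:3]@np.atleast_2d(P).T).T+T[:3,3]; p=p*[1,-1,-1]
    return cv2.projectPoints(p,np.zeros(3),np.zeros(3),np.array(i["intrinsics"]),np.array(i["D"],float))[0][:,0]
def to_world(cam,uv,z):
    i=viewer.camera_info(cam);T=np.array(i["extrinsics"])
    n=cv2.undistortPoints(np.array(uv,float).reshape(-1,1,2),np.array(i["intrinsics"]),np.array(i["D"],float))[:,0]
    d=np.c_[n[:,0],-n[:,1],-np.ones(len(n))]@T[:3,:3].T; o=T[:3,3]
    return o+d*((z-o[2])/d[:,2])[:,None]
def box(x,y,yaw,z,a=.045,b=.075):
    c,s=np.cos(yaw),np.sin(yaw)
    q=np.array([[-a,-b],[a,-b],[a,b],[-a,b]])/2@np.array([[c,s],[-s,c]])+[x,y]
    return np.c_[q,np.full(4,z)]
E
python3 - <<'E'
from h import *
im=cv2.imread("pics/top0.png")
a=cv2.resize(im[195:265,205:285],None,fx=5,fy=5,interpolation=cv2.INTER_CUBIC)
b=cv2.resize(im[175:265,390:510],None,fx=3.3,fy=3.3,interpolation=cv2.INTER_CUBIC)
o=np.zeros((350,400+b.shape[1],3),np.uint8);o[:,:400]=a;o[:b.shape[0],400:]=b
cv2.imwrite("pics/c1.png",o)
# to help: mm per px at z=.038
print(to_world("top",[[245,230],[255,230],[245,240],[450,220],[460,220]],.038).round(4))
print(viewer.camera_info("top")["extrinsics"])
E
```

```text
[[ 0.546   0.2721  0.038 ]
 [ 0.5463  0.2502  0.038 ]
 [ 0.5239  0.271   0.038 ]
 [ 0.5738 -0.1708  0.038 ]
 [ 0.5741 -0.192   0.038 ]]
[[ 0.01994449  0.9828985  -0.18306487  0.36782924]
 [-0.99922607  0.01338696 -0.03698704  0.0794087 ]
 [-0.03390382  0.18366088  0.98240481  0.96563415]
 [ 0.          0.          0.          1.        ]]
```

View pics/c1.png

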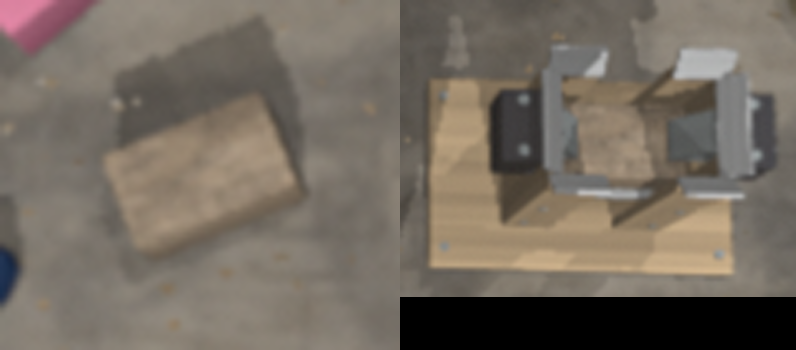

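```bash
python3 - <<'E'
from h import *
def rep(uv,z):
    w=to_world("top",uv,z)[:,:2]; e=np.roll(w,-1,0)-w
    print(w.mean(0).round(4),np.linalg.norm(e,axis=1).round(4),np.degrees(np.arctan2(e[:,1],e[:,0])).round(1))
rep([[226,226.4],[257.4,214],[264.4,231.4],[235,244]],.038)
rep([[399.1,198.6],[491.5,198.6],[490.9,257.7],[399.1,256.2]],.015)
o=lambda x,y:[390+(x-400)/3.3,175+y/3.3]
# outer lip ring corners
rep([o(545,70),o(748,73),o(750,176),o(545,176)],.163)
for cx in[(-90+22.3)]:print(project("top",box(.5515,.2745,np.radians(22),.038)).round(1).tolist())
E
```

```text
[0.5485 0.2707] [0.0735 0.0422 0.0691 0.0444] [ -67.1 -156.2  114.5   29.6]
[ 0.5621 -0.1654] [0.2031 0.1322 0.1968 0.1298] [-89.4 176.5  90.   -0.8]
[ 0.5609 -0.1647] [0.1137 0.0596 0.1134 0.0617] [-90.3 178.   90.7  -1.6]
[[263.6, 230.8], [256.8, 212.1], [224.6, 224.2], [231.2, 243.1]]
```

The block is 45x75, centred near (0.550, 0.272), with its x axis at about 24°. The magazine is at about (0.561, -0.1645) with yaw near 0. Moving over the block.

Call:
servo_tool:
  moves:
    - {"x": 0.3, "y": 1, "z": 0.5, "wz": 0.64, "fingers": 85}
    - {"x": 0.3, "y": 1, "z": 0.5, "wz": 0.64}
    - {"x": 0.3, "y": 1, "z": 0.5, "wz": 0.64}
    - {"x": 0.3, "y": 1, "z": 0.3, "wz": 0.64}
    - {"x": 0.3, "y": 1, "wz": 0.64}
    - {"x": 0.3, "y": 1, "wz": 0.64}
    - {"x": 0.3, "y": 1, "wz": 0.64}
    - {"x": 0.3, "y": 1, "wz": 0.64}
    - {"x": 0.3, "y": 1, "wz": 0.64}
    - {"x": 0.3, "y": 1, "wz": 0.64}
    - {"x": 0.3, "y": 1, "wz": 0.64}
    - {"x": 0.3, "y": 1, "wz": 0.64}

```text
validation failed for argument at $.mo...
```

Call:
servo_tool:
  moves:
    - {"x": 0.3, "y": 1, "wz": 0.64}
    - {"x": 0.3, "y": 1, "wz": 0.64}
    - {"x": 0.3, "y": 1, "wz": 0.64}
    - {"x": 0.3, "y": 1, "wz": 0.64}
    - {"x": 0.3, "y": 1, "wz": 0.64}
    - {"x": 0.3, "y": 1, "wz": 0.64}
    - {"x": 0.3, "y": 1, "wz": 0.64}
    - {"x": 0.3, "y": 1, "wz": 0.64}
    - {"x": 0.3, "y": 1, "wz": 0.64}
    - {"x": 0.3, "y": 1, "wz": 0.64}
    - {"x": 0.3, "y": 1, "wz": 0.64}
    - {"x": 0.3, "y": 1, "wz": 0.64}

```text
validation failed for argument at $.mo...
```

Call:
servo_tool:
  moves:
    - {"x": 0.3, "y": 1, "wz": 0.64}
    - {"x": 0.3, "y": 1, "wz": 0.64}
    - {"x": 0.3, "y": 1, "wz": 0.64}
    - {"x": 0.3, "y": 1, "wz": 0.64}
    - {"x": 0.3, "y": 1, "wz": 0.64}
    - {"x": 0.3, "y": 1, "wz": 0.64}
    - {"x": 0.3, "y": 1, "wz": 0.64}
    - {"x": 0.3, "y": 1, "wz": 0.64}
    - {"x": 0.3, "y": 1, "wz": 0.64}
    - {"x": 0.3, "y": 1, "wz": 0.64}
    - {}
    - {}

```text
validation failed for argument at $.mo...
```

```bash
python3 - <<'E'
from h import *
s=bot.get_state();print(s["t"],s["ee_pos"],s["tool_rot"],s["qpos"].round(3))
im=viewer.capture("wrist")[:,:,::-1].copy();cv2.imwrite("pics/w0.png",im)
np.save("w0.npy",np.array(viewer.camera_info("wrist")["extrinsics"]))
print([(d["location"],d["score"]) for d in viewer.mark_of("wrist","spare_block")])
E
```

```text
0.5 [ 0.29253382 -0.58043438  0.20666951] [ 9.72885785e-01  2.31286075e-01  3.13004397e-06 -3.81876320e-05] [ 1.038  0.628  0.039  1.517 -0.027  0.996 -0.02 ]
[]
```

View pics/w0.png

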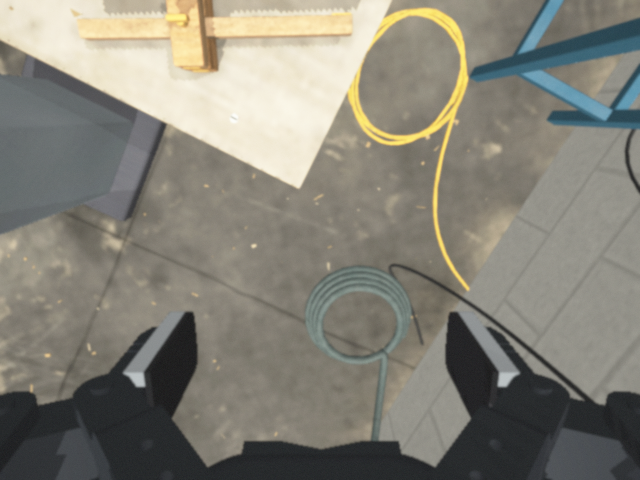

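The wrist image still shows the start area (floor and bench edge) because all three moves were rejected. The rows probably need every field, so I'll retry one call with full rows.

Call:
servo_tool:
  moves:
    - {"wx": 0, "wy": 0, "wz": 0.64, "x": 0.3, "y": 1, "z": 0.5, "fingers": 85}
    - {"wx": 0, "wy": 0, "wz": 0.64, "x": 0.3, "y": 1, "z": 0.5, "fingers": 85}
    - {"wx": 0, "wy": 0, "wz": 0.64, "x": 0.3, "y": 1, "z": 0.5, "fingers": 85}
    - {"wx": 0, "wy": 0, "wz": 0.64, "x": 0.3, "y": 1, "z": 0.3, "fingers": 85}
    - {"wx": 0, "wy": 0, "wz": 0.64, "x": 0.3, "y": 1, "z": 0, "fingers": 85}
    - {"wx": 0, "wy": 0, "wz": 0.64, "x": 0.3, "y": 1, "z": 0, "fingers": 85}
    - {"wx": 0, "wy": 0, "wz": 0.64, "x": 0.3, "y": 1, "z": 0, "fingers": 85}
    - {"wx": 0, "wy": 0, "wz": 0.64, "x": 0.3, "y": 1, "z": 0, "fingers": 85}
    - {"wx": 0, "wy": 0, "wz": 0.64, "x": 0.3, "y": 1, "z": 0, "fingers": 85}
    - {"wx": 0, "wy": 0, "wz": 0.64, "x": 0.3, "y": 1, "z": 0, "fingers": 85}
    - {"wx": 0, "wy": 0, "wz": 0.64, "x": 0.3, "y": 1, "z": 0, "fingers": 85}
    - {"wx": 0, "wy": 0, "wz": 0.64, "x": 0.3, "y": 1, "z": 0, "fingers": 85}

```text
t: 1.8
ee_pos: [0.3828, -0.2795, 0.252]
tool_rot: [0.876, 0.481, 0.0, 0.0]
contact_force: [0.5, -0.3, 0.7]
width: 0.995
grasp_force: 0.0
```

Call:
servo_tool:
  moves:
    - {"wx": 0, "wy": 0, "wz": 0.64, "x": 0.3, "y": 1, "z": 0, "fingers": 85}
    - {"wx": 0, "wy": 0, "wz": 0.64, "x": 0.3, "y": 1, "z": 0, "fingers": 85}
    - {"wx": 0, "wy": 0, "wz": 0.64, "x": 0.3, "y": 1, "z": 0, "fingers": 85}
    - {"wx": 0, "wy": 0, "wz": 0.64, "x": 0.3, "y": 1, "z": 0, "fingers": 85}
    - {"wx": 0, "wy": 0, "wz": 0.64, "x": 0.3, "y": 1, "z": 0, "fingers": 85}
    - {"wx": 0, "wy": 0, "wz": 0.64, "x": 0.3, "y": 1, "z": 0, "fingers": 85}
    - {"wx": 0, "wy": 0, "wz": 0.64, "x": 0.3, "y": 1, "z": 0, "fingers": 85}
    - {"wx": 0, "wy": 0, "wz": 0.64, "x": 0.3, "y": 1, "z": 0, "fingers": 85}
    - {"wx": 0, "wy": 0, "wz": 0.64, "x": 0.3, "y": 1, "z": 0, "fingers": 85}
    - {"wx": 0, "wy": 0, "wz": 0.64, "x": 0.3, "y": 1, "z": 0, "fingers": 85}
    - {"wx": 0, "wy": 0, "wz": 0.64, "x": 0.3, "y": 1, "z": 0, "fingers": 85}
    - {"wx": 0, "wy": 0, "wz": 0.64, "x": 0.3, "y": 1, "z": 0, "fingers": 85}

```text
t: 3.0
ee_pos: [0.4729, 0.0205, 0.2519]
tool_rot: [0.718, 0.696, 0.0, 0.0]
contact_force: [-0.1, -1.7, -0.6]
width: 0.996
grasp_force: 0.0
```

Call:
servo_tool:
  moves:
    - {"wx": 0, "wy": 0, "wz": 0.64, "x": 0.3, "y": 1, "z": 0, "fingers": 85}
    - {"wx": 0, "wy": 0, "wz": 0.64, "x": 0.3, "y": 1, "z": 0, "fingers": 85}
    - {"wx": 0, "wy": 0, "wz": 0.64, "x": 0.3, "y": 1, "z": 0, "fingers": 85}
    - {"wx": 0, "wy": 0, "wz": 0.64, "x": 0.3, "y": 1, "z": 0, "fingers": 85}
    - {"wx": 0, "wy": 0, "wz": 0.64, "x": 0.3, "y": 1, "z": 0, "fingers": 85}
    - {"wx": 0, "wy": 0, "wz": 0.64, "x": 0.3, "y": 1, "z": 0, "fingers": 85}
    - {"wx": 0, "wy": 0, "wz": 0.64, "x": 0.3, "y": 1, "z": 0, "fingers": 85}
    - {"wx": 0, "wy": 0, "wz": 0.64, "x": 0.3, "y": 1, "z": 0, "fingers": 85}
    - {"wx": 0, "wy": 0, "wz": 0.64, "x": 0.3, "y": 1, "z": 0, "fingers": 85}
    - {"wx": 0, "wy": 0, "wz": 0.64, "x": 0.3, "y": 1, "z": 0, "fingers": 85}
    - {"wx": 0, "wy": 0, "wz": 0, "x": 0, "y": 0, "z": 0, "fingers": 85}

```text
t: 4.1
ee_pos: [0.5474, 0.2741, 0.2517]
tool_rot: [0.544, 0.839, 0.002, -0.001]
contact_force: [-0.3, 1.0, 0.2]
width: 0.991
grasp_force: 0.0
```

```bash
python3 - <<'E'
from h import *
s=bot.get_state();print(s["t"],s["ee_pos"],s["tool_rot"],s["qpos"].round(3))
im=viewer.capture("wrist")[:,:,::-1].copy();cv2.imwrite("pics/w1.png",im)
print([(d["location"],d["score"]) for d in viewer.mark_of("wrist","spare_block")])
E
```

```text
4.1 [0.54735165 0.27407835 0.2517072 ] [ 0.54412312  0.83900317  0.00166637 -0.00096473] [-0.203  0.566 -0.499  1.565  0.291  1.084 -0.352]
[([0.3778, 0.2015, 0.0022], 0.89), ([0.6484, 0.3725, 0.0012], 0.85), ([0.5475, 0.2755, 0.0053], 0.8)]
```

View pics/w1.png

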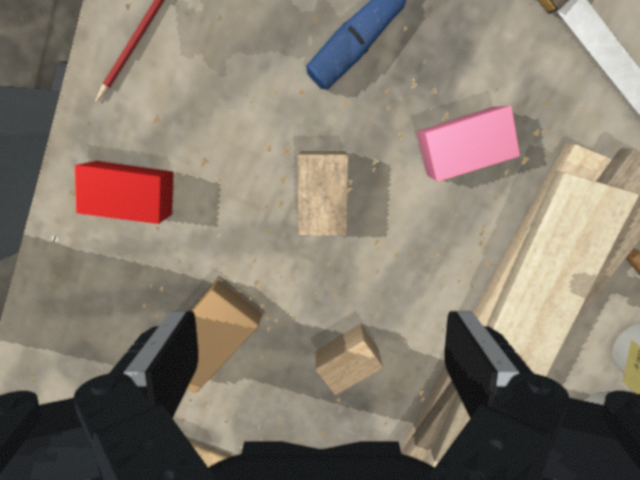

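The wrist view shows the wooden block upright at (323,194), top face from about (299,154) to (348,235). Red is at (124,192) and pink at (470,143).

```bash
python3 - <<'E'
from h import *
im=cv2.imread("pics/w1.png")
w=to_world("wrist",[[298.5,154.5],[348,153.5],[347.5,235.5],[298.5,235]],.038)[:,:2]; e=np.roll(w,-1,0)-w
print(w.mean(0).round(4),np.linalg.norm(e,axis=1).round(4),np.degrees(np.arctan2(e[:,1],e[:,0])).round(1))
q=bot.get_state()["tool_rot"];from scipy.spatial.transform import Rotation as R
print(R.from_quat(q).as_matrix().round(4))
t=2*np.degrees(np.arctan2(q[1],q[0]));print("closing",t-90)
for c in("top","side"):print(viewer.camera_info(c)["extrinsics"][0][3])
E
```

```text
[0.5489 0.2685] [0.0441 0.076  0.0462 0.0747] [  24.9  -65.5 -156.8  112.9]
[[-4.035e-01  9.150e-01 -5.000e-04]
 [ 9.150e-01  4.035e-01 -6.000e-04]
 [-4.000e-04 -8.000e-04 -1.000e+00]]
closing 23.799552117830046
0.36782924141390694
0.1452947515563614
```

Call:
servo_tool:
  moves:
    - {"wx": 0, "wy": 0, "wz": 0, "x": 0.06, "y": -0.12, "z": -1, "fingers": 85}
    - {"wx": 0, "wy": 0, "wz": 0, "x": 0, "y": 0, "z": -1, "fingers": 85}
    - {"wx": 0, "wy": 0, "wz": 0, "x": 0, "y": 0, "z": -1, "fingers": 85}
    - {"wx": 0, "wy": 0, "wz": 0, "x": 0, "y": 0, "z": -1, "fingers": 85}
    - {"wx": 0, "wy": 0, "wz": 0, "x": 0, "y": 0, "z": -1, "fingers": 85}
    - {"wx": 0, "wy": 0, "wz": 0, "x": 0, "y": 0, "z": -1, "fingers": 85}
    - {"wx": 0, "wy": 0, "wz": 0, "x": 0, "y": 0, "z": -1, "fingers": 85}
    - {"wx": 0, "wy": 0, "wz": 0, "x": 0, "y": 0, "z": -1, "fingers": 85}
    - {"wx": 0, "wy": 0, "wz": 0, "x": 0, "y": 0, "z": -0.9, "fingers": 85}
    - {"wx": 0, "wy": 0, "wz": 0, "x": 0, "y": 0, "z": -0.6, "fingers": 85}
    - {"wx": 0, "wy": 0, "wz": 0, "x": 0, "y": 0, "z": -0.3, "fingers": 85}
    - {"wx": 0, "wy": 0, "wz": 0, "x": 0, "y": 0, "z": 0, "fingers": 85}

```text
t: 5.4
ee_pos: [0.5488, 0.2657, 0.0062]
tool_rot: [0.547, 0.837, -0.001, -0.0]
contact_force: [0.5, -0.1, 0.4]
width: 0.999
grasp_force: 0.0
```

Call:
servo_tool:
  newtons: 35
  moves:
    - {"wx": 0, "wy": 0, "wz": 0, "x": 0, "y": 0, "z": 0, "fingers": 30}
    - {"wx": 0, "wy": 0, "wz": 0, "x": 0, "y": 0, "z": 0, "fingers": 30}
    - {"wx": 0, "wy": 0, "wz": 0, "x": 0, "y": 0, "z": 0, "fingers": 30}
    - {"wx": 0, "wy": 0, "wz": 0, "x": 0, "y": 0, "z": 0, "fingers": 30}
    - {"wx": 0, "wy": 0, "wz": 0, "x": 0, "y": 0, "z": 0, "fingers": 30}
    - {"wx": 0, "wy": 0, "wz": 0, "x": 0, "y": 0, "z": 0, "fingers": 30}
    - {"wx": 0, "wy": 0, "wz": 0, "x": 0, "y": 0, "z": 0, "fingers": 30}
    - {"wx": 0, "wy": 0, "wz": 0, "x": 0, "y": 0, "z": 0, "fingers": 30}

```text
t: 6.2
ee_pos: [0.5498, 0.2669, 0.008]
tool_rot: [0.546, 0.838, 0.001, 0.001]
contact_force: [-0.6, -0.1, 6.0]
width: 0.512
grasp_force: 35.3
```

Call:
servo_tool:
  moves:
    - {"wx": 0, "wy": 0, "wz": 0, "x": 0, "y": 0, "z": 0.4, "fingers": 30}
    - {"wx": 0, "wy": 0, "wz": 0, "x": 0, "y": 0, "z": 1, "fingers": 30}
    - {"wx": 0, "wy": 0, "wz": 0, "x": 0, "y": 0, "z": 1, "fingers": 30}
    - {"wx": 0, "wy": 0, "wz": 0, "x": 0, "y": 0, "z": 1, "fingers": 30}
    - {"wx": 0, "wy": 0, "wz": 0, "x": 0, "y": -0.5, "z": 1, "fingers": 30}
    - {"wx": 0, "wy": 0, "wz": -0.5, "x": 0, "y": -1, "z": 1, "fingers": 30}
    - {"wx": 0, "wy": 0, "wz": -0.5, "x": 0, "y": -1, "z": 1, "fingers": 30}
    - {"wx": 0, "wy": 0, "wz": -0.5, "x": 0.1, "y": -1, "z": 1, "fingers": 30}
    - {"wx": 0, "wy": 0, "wz": -0.5, "x": 0.1, "y": -1, "z": 1, "fingers": 30}
    - {"wx": 0, "wy": 0, "wz": -0.5, "x": 0.1, "y": -1, "z": 0.5, "fingers": 30}
    - {"wx": 0, "wy": 0, "wz": -0.5, "x": 0.1, "y": -1, "z": 0, "fingers": 30}
    - {"wx": 0, "wy": 0, "wz": -0.5, "x": 0, "y": -1, "z": 0, "fingers": 30}

```text
t: 7.4
ee_pos: [0.5594, 0.078, 0.2306]
tool_rot: [0.645, 0.764, 0.001, 0.001]
contact_force: [0.4, 0.2, -1.0]
width: 0.509
grasp_force: 35.8
```

Call:
servo_tool:
  moves:
    - {"wx": 0, "wy": 0, "wz": -0.5, "x": 0, "y": -1, "z": 0, "fingers": 30}
    - {"wx": 0, "wy": 0, "wz": -0.5, "x": 0, "y": -1, "z": 0, "fingers": 30}
    - {"wx": 0, "wy": 0, "wz": -0.5, "x": 0, "y": -1, "z": 0, "fingers": 30}
    - {"wx": 0, "wy": 0, "wz": -0.5, "x": 0, "y": -1, "z": 0, "fingers": 30}
    - {"wx": 0, "wy": 0, "wz": -0.5, "x": 0, "y": -1, "z": 0, "fingers": 30}
    - {"wx": 0, "wy": 0, "wz": 0, "x": 0, "y": -1, "z": 0, "fingers": 30}
    - {"wx": 0, "wy": 0, "wz": 0, "x": 0, "y": -1, "z": 0, "fingers": 30}
    - {"wx": 0, "wy": 0, "wz": 0, "x": 0, "y": -1, "z": 0, "fingers": 30}
    - {"wx": 0, "wy": 0, "wz": 0, "x": 0, "y": -1, "z": 0, "fingers": 30}
    - {"wx": 0, "wy": 0, "wz": 0, "x": 0, "y": -0.7, "z": 0, "fingers": 30}
    - {"wx": 0, "wy": 0, "wz": 0, "x": 0, "y": 0, "z": 0, "fingers": 30}

```text
t: 8.5
ee_pos: [0.5584, -0.1669, 0.2295]
tool_rot: [0.71, 0.704, -0.001, 0.001]
contact_force: [-1.2, 0.3, -1.0]
width: 0.509
grasp_force: 35.8
```

```bash
python3 - <<'E'
from h import *
s=bot.get_state();print(s["t"],s["ee_pos"],s["tool_rot"],s["width"],s["grasp_force"],s["contact_force"].round(1))
q=s["tool_rot"];print("closing",2*np.degrees(np.arctan2(q[1],q[0]))-90)
W=viewer.capture("wrist")[:,:,::-1];S=viewer.capture("side")[:,:,::-1]
cv2.imwrite("pics/w2full.png",W);cv2.imwrite("pics/s2full.png",S)
o=np.hstack([cv2.resize(W,(480,360)),cv2.resize(S[110:270,270:410],(315,360),interpolation=cv2.INTER_CUBIC)])
cv2.imwrite("pics/v2.png",o)
for c in("wrist","side"):
  for n in("spare_block","magazine","catch_line"):print(c,n,[(d["location"],d["score"]) for d in viewer.mark_of(c,n)])
E
```

```text
8.5 [ 0.55837489 -0.16693438  0.22952064] [ 7.10154753e-01  7.04045001e-01 -6.80703540e-04  6.31475726e-04] 0.5088007327329778 35.77274680137634 [-1.2  0.3 -1. ]
closing -0.4950656084415783
wrist spare_block [([0.5592, -0.1566, 0.2272], 0.56)]
wrist magazine [([0.5609, -0.1649, -0.0023], 0.71)]
wrist catch_line []
side spare_block [([0.5617, -0.1532, 0.2206], 0.98), ([0.6486, 0.371, 0.0043], 0.76), ([0.3765, 0.1967, 0.0025], 0.7), ([0.5635, -0.1633, 0.1124], 0.46)]
side magazine [([0.5633, -0.1612, 0.0004], 0.83)]
side catch_line [([0.56, -0.1628, 0.1136], 0.9)]
```

View pics/v2.png

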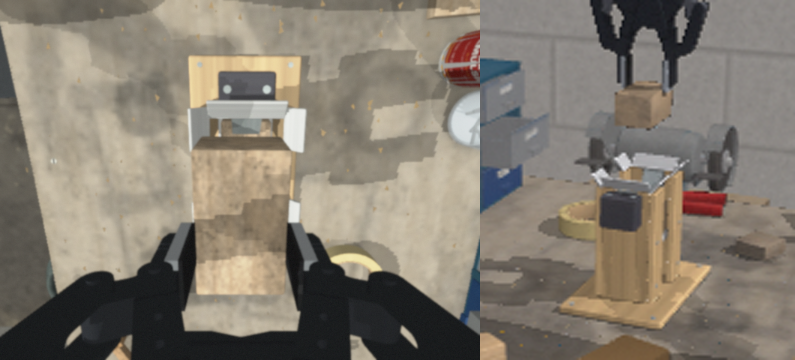

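The block is held level and above the magazine mouth. I'll measure its offset from the wrist picture at full size.

```bash
python3 - <<'E'
from h import *
W=cv2.imread("pics/w2full.png")
cv2.imwrite("pics/w2c.png",cv2.resize(W[70:410,220:440],None,fx=1.75,fy=1.75,interpolation=cv2.INTER_CUBIC))
# mean profile along central column and rows for edges
g=cv2.cvtColor(W,cv2.COLOR_BGR2GRAY).astype(float)
e=viewer.camera_info("wrist")["extrinsics"];print(np.array(e).round(3))
for y in(-.1645,):
  print("lip/base proj",project("wrist",[[.561,-.1645+.0445,.163],[.561,-.1645+.1,.015],[.561,-.1645+.0445,.112]]).round(1).tolist())
w=to_world("wrist",[[257,200],[393,200],[385,391],[260,391]],.2595);print(w.round(4))
E
```

```text
[[ 1.     0.002  0.001  0.559]
 [-0.002  0.958  0.288 -0.09 ]
 [-0.    -0.288  0.958  0.398]
 [ 0.     0.     0.     1.   ]]
lip/base proj [[324.5, 168.0], [323.2, 79.6], [323.9, 158.2]]
[[ 0.5378 -0.1183  0.2595]
 [ 0.5831 -0.1184  0.2595]
 [ 0.5834 -0.1926  0.2595]
 [ 0.5357 -0.1925  0.2595]]
```

View pics/w2c.png

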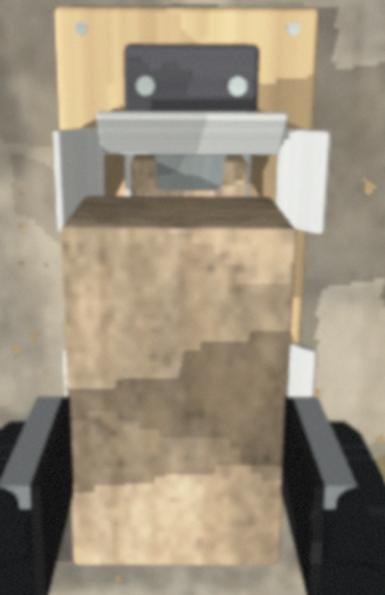

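Relative to the tool the block sits 11 mm forward along its length, so the fingers would clip the slot edges. There is time to set it down on the clear bench near (0.61, 0.01) and grip it again at its centre.

Call:
servo_tool:
  moves:
    - {"wx": 0, "wy": 0, "wz": 0.12, "x": 0.3, "y": 0.9, "z": 0, "fingers": 30}
    - {"wx": 0, "wy": 0, "wz": 0, "x": 0.3, "y": 1, "z": 0, "fingers": 30}
    - {"wx": 0, "wy": 0, "wz": 0, "x": 0.3, "y": 1, "z": 0, "fingers": 30}
    - {"wx": 0, "wy": 0, "wz": 0, "x": 0.3, "y": 1, "z": 0, "fingers": 30}
    - {"wx": 0, "wy": 0, "wz": 0, "x": 0.3, "y": 1, "z": -0.5, "fingers": 30}
    - {"wx": 0, "wy": 0, "wz": 0, "x": 0.3, "y": 1, "z": -1, "fingers": 30}
    - {"wx": 0, "wy": 0, "wz": 0, "x": 0.24, "y": 0.74, "z": -1, "fingers": 30}
    - {"wx": 0, "wy": 0, "wz": 0, "x": 0, "y": 0, "z": -1, "fingers": 30}
    - {"wx": 0, "wy": 0, "wz": 0, "x": 0, "y": 0, "z": -1, "fingers": 30}
    - {"wx": 0, "wy": 0, "wz": 0, "x": 0, "y": 0, "z": -1, "fingers": 30}
    - {"wx": 0, "wy": 0, "wz": 0, "x": 0, "y": 0, "z": -1, "fingers": 30}
    - {"wx": 0, "wy": 0, "wz": 0, "x": 0, "y": 0, "z": -1, "fingers": 30}

```text
t: 10.1
ee_pos: [0.6101, 0.0032, 0.0408]
tool_rot: [0.705, 0.709, 0.0, -0.0]
contact_force: [0.2, 0.1, -0.3]
width: 0.51
grasp_force: 35.8
```

Call:
servo_tool:
  moves:
    - {"wx": 0, "wy": 0, "wz": 0, "x": 0, "y": 0, "z": -0.5, "fingers": 30}
    - {"wx": 0, "wy": 0, "wz": 0, "x": 0, "y": 0, "z": -0.3, "fingers": 30}
    - {"wx": 0, "wy": 0, "wz": 0, "x": 0, "y": 0, "z": -0.1, "fingers": 30}
    - {"wx": 0, "wy": 0, "wz": 0, "x": 0, "y": 0, "z": 0, "fingers": 30}

```text
t: 10.5
ee_pos: [0.6106, 0.0027, 0.0198]
tool_rot: [0.705, 0.709, 0.0, 0.0]
contact_force: [-1.0, -0.4, 0.4]
width: 0.507
grasp_force: 35.8
```

Call:
servo_tool:
  moves:
    - {"wx": 0, "wy": 0, "wz": 0, "x": 0, "y": 0, "z": -0.3, "fingers": 30}
    - {"wx": 0, "wy": 0, "wz": 0, "x": 0, "y": 0, "z": -0.15, "fingers": 30}
    - {"wx": 0, "wy": 0, "wz": 0, "x": 0, "y": 0, "z": 0, "fingers": 30}
    - {"wx": 0, "wy": 0, "wz": 0, "x": 0, "y": 0, "z": 0, "fingers": 75}
    - {"wx": 0, "wy": 0, "wz": 0, "x": 0, "y": 0, "z": 0, "fingers": 75}
    - {"wx": 0, "wy": 0, "wz": 0, "x": 0, "y": 0, "z": 0, "fingers": 75}
    - {"wx": 0, "wy": 0, "wz": 0, "x": 0, "y": 0.2, "z": 0.1, "fingers": 75}
    - {"wx": 0, "wy": 0, "wz": 0, "x": 0, "y": 0.26, "z": 0.1, "fingers": 75}
    - {"wx": 0, "wy": 0, "wz": 0, "x": 0, "y": 0, "z": 0, "fingers": 75}

```text
t: 11.4
ee_pos: [0.6105, 0.0163, 0.0136]
tool_rot: [0.705, 0.709, 0.001, -0.0]
contact_force: [0.1, 0.1, -0.2]
width: 0.875
grasp_force: 0.0
```

```bash
python3 - <<'E'
from h import *
s=bot.get_state();print(s["t"],s["ee_pos"],s["tool_rot"],s["width"],s["contact_force"].round(1))
W=viewer.capture("wrist")[:,:,::-1]
cv2.imwrite("pics/w3.png",W)
for n in("spare_block",):print([(d["location"],d["score"]) for d in viewer.mark_of("wrist",n)],[(d["location"],d["score"]) for d in viewer.spot_in("wrist",n)])
p=s["ee_pos"]
print(project("wrist",box(p[0],p[1],0,.038)).round(1).tolist())
E
```

```text
11.4 [0.610504   0.01630196 0.01359678] [ 7.04748001e-01  7.09457035e-01  9.76032984e-04 -1.31877632e-04] 0.875332962854595 [ 0.1  0.1 -0.2]
[([0.6092, 0.0093, 0.0052], 0.62)] [([0.6076, 0.0213, 0.0393], 0.59)]
[[265.5, 393.5], [378.8, 394.1], [388.1, 209.7], [258.7, 209.0]]
```

View pics/w3.png

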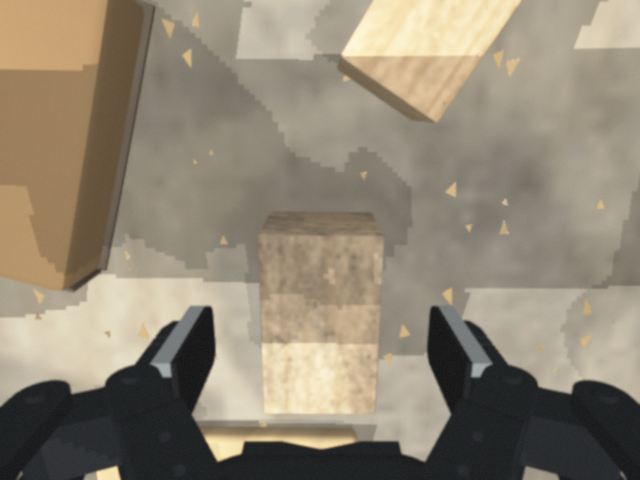

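The block lies flat with its top face at rows 233–412, against 209–394 predicted if it were centred. It is therefore about 8 mm toward -y of the tool, and its x is fine.

Call:
servo_tool:
  newtons: 40
  moves:
    - {"wx": 0, "wy": 0, "wz": -0.1, "x": 0, "y": -0.32, "z": 0, "fingers": 75}
    - {"wx": 0, "wy": 0, "wz": 0, "x": 0, "y": 0, "z": -0.12, "fingers": 75}
    - {"wx": 0, "wy": 0, "wz": 0, "x": 0, "y": 0, "z": 0, "fingers": 75}
    - {"wx": 0, "wy": 0, "wz": 0, "x": 0, "y": 0, "z": 0, "fingers": 75}

```text
t: 11.95
ee_pos: [0.6099, 0.0059, 0.0097]
tool_rot: [0.708, 0.706, -0.0, -0.0]
contact_force: [0.0, -0.2, -0.5]
width: 0.878
grasp_force: 0.0
```

```bash
python3 - <<'E'
from h import *
s=bot.get_state();p=s["ee_pos"];print(s["t"],p,s["tool_rot"])
W=viewer.capture("wrist")[:,:,::-1].copy();cv2.imwrite("pics/w4.png",W)
print(project("wrist",box(p[0],p[1],0,.038)).round(1).tolist())
g=cv2.cvtColor(W,cv2.COLOR_BGR2GRAY).astype(float)
r=g[:,285:355].mean(1);d=np.abs(r[2:]-r[:-2])
print([(i+1,round(d[i])) for i in range(180,430) if d[i]>12 and d[i]==d[max(0,i-4):i+5].max()])
E
```

```text
11.95 [0.60988853 0.00593052 0.00973745] [ 7.08062511e-01  7.06149729e-01 -7.55000611e-05 -1.84747567e-04]
[[263.9, 404.2], [378.9, 404.0], [386.8, 217.8], [255.2, 218.1]]
[(209, 21), (333, 20), (397, 30), (411, 31), (424, 32)]
```

Call:
servo_tool:
  newtons: 40
  moves:
    - {"wx": 0, "wy": 0, "wz": 0, "x": 0, "y": 0.12, "z": 0, "fingers": 75}
    - {"wx": 0, "wy": 0, "wz": 0, "x": 0, "y": 0, "z": 0, "fingers": 30}
    - {"wx": 0, "wy": 0, "wz": 0, "x": 0, "y": 0, "z": 0, "fingers": 30}
    - {"wx": 0, "wy": 0, "wz": 0, "x": 0, "y": 0, "z": 0, "fingers": 30}
    - {"wx": 0, "wy": 0, "wz": 0, "x": 0, "y": 0, "z": 0, "fingers": 30}
    - {"wx": 0, "wy": 0, "wz": 0, "x": 0, "y": 0, "z": 0, "fingers": 30}
    - {"wx": 0, "wy": 0, "wz": 0, "x": 0, "y": 0, "z": 0, "fingers": 30}

```text
t: 12.7
ee_pos: [0.6102, 0.0094, 0.0105]
tool_rot: [0.708, 0.706, 0.0, 0.0]
contact_force: [-0.9, 0.5, 4.5]
width: 0.487
grasp_force: 40.1
```

Call:
servo_tool:
  moves:
    - {"wx": 0, "wy": 0, "wz": 0, "x": 0, "y": 0, "z": 0.5, "fingers": 30}
    - {"wx": 0, "wy": 0, "wz": 0, "x": 0, "y": 0, "z": 1, "fingers": 30}
    - {"wx": 0, "wy": 0, "wz": 0, "x": 0, "y": 0, "z": 1, "fingers": 30}
    - {"wx": 0, "wy": 0, "wz": 0, "x": 0, "y": 0, "z": 1, "fingers": 30}
    - {"wx": 0, "wy": 0, "wz": 0, "x": 0, "y": 0, "z": 1, "fingers": 30}
    - {"wx": 0, "wy": 0, "wz": 0, "x": 0, "y": 0, "z": 1, "fingers": 30}
    - {"wx": 0, "wy": 0, "wz": 0, "x": 0, "y": 0, "z": 1, "fingers": 30}
    - {"wx": 0, "wy": 0, "wz": 0, "x": 0, "y": -0.5, "z": 1, "fingers": 30}
    - {"wx": 0, "wy": 0, "wz": 0, "x": -0.3, "y": -1, "z": 0.6, "fingers": 30}
    - {"wx": 0, "wy": 0, "wz": 0, "x": -0.3, "y": -1, "z": 0, "fingers": 30}
    - {"wx": 0, "wy": 0, "wz": 0, "x": -0.3, "y": -1, "z": 0, "fingers": 30}
    - {"wx": 0, "wy": 0, "wz": 0, "x": -0.3, "y": -1, "z": 0, "fingers": 30}

```text
t: 13.9
ee_pos: [0.5796, -0.1046, 0.2132]
tool_rot: [0.708, 0.706, 0.0, 0.0]
contact_force: [0.7, -1.0, -0.5]
width: 0.488
grasp_force: 40.5
```

Call:
servo_tool:
  moves:
    - {"wx": 0, "wy": 0, "wz": 0, "x": -0.3, "y": -1, "z": 0, "fingers": 30}
    - {"wx": 0, "wy": 0, "wz": 0, "x": -0.3, "y": -0.8, "z": 0, "fingers": 30}
    - {"wx": 0, "wy": 0, "wz": 0, "x": -0.1, "y": -0.4, "z": 0, "fingers": 30}
    - {"wx": 0, "wy": 0, "wz": 0, "x": 0, "y": 0, "z": 0, "fingers": 30}
    - {"wx": 0, "wy": 0, "wz": 0, "x": 0, "y": 0, "z": 0, "fingers": 30}

```text
t: 14.4
ee_pos: [0.563, -0.1572, 0.2127]
tool_rot: [0.708, 0.707, 0.001, -0.0]
contact_force: [0.5, 0.5, -0.5]
width: 0.492
grasp_force: 40.5
```

```bash
python3 - <<'E'
from h import *
s=bot.get_state();p=s["ee_pos"];print(s["t"],p,s["tool_rot"],s["width"],s["grasp_force"])
W=viewer.capture("wrist")[:,:,::-1].copy();cv2.imwrite("pics/w5.png",W)
for c in("wrist","side"):
  if c=="side":viewer.capture(c)
  for n in("spare_block","magazine"):print(c,n,[(d["location"],d["score"]) for d in viewer.mark_of(c,n)][:2])
print(project("wrist",box(p[0],p[1],0,p[2]+.029)).round(1).tolist())
C=[.562,-.1635]
pts=[[C[0],C[1]+.1,.015],[C[0],C[1]+.0445,.148],[C[0]-.065,C[1]+.1,.015],[C[0]+.065,C[1]+.1,.015]]
print(project("wrist",pts).round(1).tolist())
cv2.imwrite("pics/w5c.png",cv2.resize(W[60:420,220:430],None,fx=1.65,fy=1.65,interpolation=cv2.INTER_CUBIC))
E
```

```text
14.4 [ 0.56303183 -0.15720424  0.21274521] [ 7.07641681e-01  7.06571175e-01  6.46420605e-04 -9.65931960e-05] 0.49240256585075654 40.5032354593277
wrist spare_block [([0.5644, -0.1552, 0.2067], 0.85)]
wrist magazine [([0.5603, -0.1666, -0.0025], 0.83)]
side spare_block [([0.3781, 0.1971, 0.0003], 0.88), ([0.5663, -0.1525, 0.2019], 0.76)]
side magazine [([0.5622, -0.163, 0.0038], 0.91)]
[[264.1, 405.1], [380.0, 405.0], [388.4, 217.4], [255.7, 217.5]]
[[320.2, 83.2], [319.8, 175.4], [240.0, 83.0], [400.3, 82.9]]
```

View pics/w5c.png

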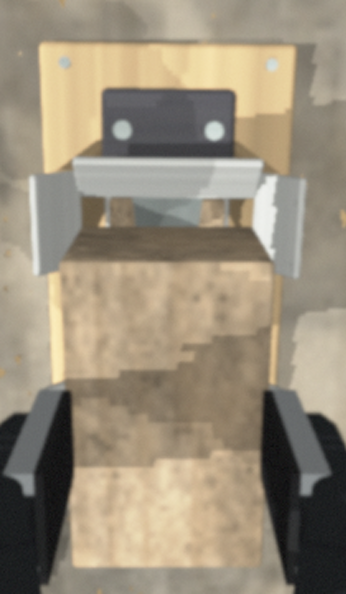

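Now the block is centred on the tool (rows 219–404, columns centred at 321), and the magazine's x centre matches at column 321–322. Shift about -8 mm in y and lower.

Call:
servo_tool:
  moves:
    - {"wx": 0, "wy": 0, "wz": 0, "x": 0, "y": -0.32, "z": 0, "fingers": 30}
    - {"wx": 0, "wy": 0, "wz": 0, "x": 0, "y": 0, "z": -0.6, "fingers": 30}
    - {"wx": 0, "wy": 0, "wz": 0, "x": 0, "y": 0, "z": -0.8, "fingers": 30}
    - {"wx": 0, "wy": 0, "wz": 0, "x": 0, "y": 0, "z": -0.6, "fingers": 30}
    - {"wx": 0, "wy": 0, "wz": 0, "x": 0, "y": 0, "z": -0.3, "fingers": 30}
    - {"wx": 0, "wy": 0, "wz": 0, "x": 0, "y": 0, "z": 0, "fingers": 30}

```text
t: 15.3
ee_pos: [0.5618, -0.1668, 0.154]
tool_rot: [0.708, 0.706, -0.001, -0.001]
contact_force: [-0.7, -0.0, -0.4]
width: 0.488
grasp_force: 40.6
```

Call:
servo_tool:
  moves:
    - {"wx": 0, "wy": 0, "wz": 0, "x": 0, "y": 0, "z": -0.1, "fingers": 30}
    - {"wx": 0, "wy": 0, "wz": 0, "x": 0, "y": 0, "z": -0.1, "fingers": 30}
    - {"wx": 0, "wy": 0, "wz": 0, "x": 0, "y": 0, "z": 0, "fingers": 30}

```text
t: 15.6
ee_pos: [0.5627, -0.1666, 0.1503]
tool_rot: [0.708, 0.706, 0.0, 0.0]
contact_force: [-0.2, 0.3, -0.5]
width: 0.492
grasp_force: 40.6
```

Call:
servo_tool:
  moves:
    - {"wx": 0, "wy": 0, "wz": 0, "x": 0, "y": 0, "z": -0.16, "fingers": 30}
    - {"wx": 0, "wy": 0, "wz": 0, "x": 0, "y": 0, "z": -0.16, "fingers": 30}
    - {"wx": 0, "wy": 0, "wz": 0, "x": 0, "y": 0, "z": 0, "fingers": 30}

```text
t: 15.9
ee_pos: [0.5629, -0.1659, 0.1418]
tool_rot: [0.708, 0.706, 0.0, 0.0]
contact_force: [0.3, 1.0, 1.8]
width: 0.486
grasp_force: 41.3
```

Call:
servo_tool:
  moves:
    - {"wx": 0, "wy": 0, "wz": 0, "x": 0, "y": 0, "z": -0.16, "fingers": 30}
    - {"wx": 0, "wy": 0, "wz": 0, "x": 0, "y": 0, "z": 0, "fingers": 30}

```text
t: 16.1
ee_pos: [0.5631, -0.1667, 0.1379]
tool_rot: [0.708, 0.706, 0.0, 0.0]
contact_force: [1.9, 0.4, 1.3]
width: 0.486
grasp_force: 41.6
```

Call:
servo_tool:
  moves:
    - {"wx": 0, "wy": 0, "wz": 0, "x": 0, "y": 0, "z": -0.16, "fingers": 30}
    - {"wx": 0, "wy": 0, "wz": 0, "x": 0, "y": 0, "z": -0.16, "fingers": 30}
    - {"wx": 0, "wy": 0, "wz": 0, "x": 0, "y": 0, "z": 0, "fingers": 30}

```text
t: 16.4
ee_pos: [0.5626, -0.1671, 0.1296]
tool_rot: [0.708, 0.706, -0.0, 0.0]
contact_force: [1.5, -0.3, 0.3]
width: 0.491
grasp_force: 41.4
```

Call:
servo_tool:
  moves:
    - {"wx": 0, "wy": 0, "wz": 0, "x": 0, "y": 0, "z": -0.16, "fingers": 30}
    - {"wx": 0, "wy": 0, "wz": 0, "x": 0, "y": 0, "z": -0.16, "fingers": 30}
    - {"wx": 0, "wy": 0, "wz": 0, "x": 0, "y": 0, "z": 0, "fingers": 30}

```text
t: 16.7
ee_pos: [0.5624, -0.1667, 0.1214]
tool_rot: [0.708, 0.706, -0.0, -0.0]
contact_force: [1.3, -0.5, 2.8]
width: 0.485
grasp_force: 41.6
```

Call:
servo_tool:
  moves:
    - {"wx": 0, "wy": 0, "wz": 0, "x": 0, "y": 0, "z": -0.16, "fingers": 30}
    - {"wx": 0, "wy": 0, "wz": 0, "x": 0, "y": 0, "z": -0.16, "fingers": 30}
    - {"wx": 0, "wy": 0, "wz": 0, "x": 0, "y": 0, "z": 0, "fingers": 30}

```text
t: 17.0
ee_pos: [0.5624, -0.1666, 0.1134]
tool_rot: [0.708, 0.706, -0.0, -0.0]
contact_force: [0.9, -0.5, 2.3]
width: 0.489
grasp_force: 41.9
```

```bash
python3 - <<'E'
from h import *
s=bot.get_state();print(s["t"],s["ee_pos"],s["contact_force"],s["moment"])
S=viewer.capture("side")[:,:,::-1];W=viewer.capture("wrist")[:,:,::-1]
o=np.hstack([cv2.resize(W,(480,360)),cv2.resize(S[110:270,270:410],(315,360),interpolation=cv2.INTER_CUBIC)])
cv2.imwrite("pics/v6.png",o)
for c in("side","wrist"):print(c,[(d["location"],d["score"]) for d in viewer.mark_of(c,"spare_block")])
E
```

```text
17.0 [ 0.56237076 -0.16661932  0.11343632] [ 0.8894171  -0.50358617  2.27794449] [-0.30968564 -0.19946573 -0.07073892]
side [([0.376, 0.197, 0.002], 0.83), ([0.6514, 0.3694, 0.0051], 0.63), ([0.5678, -0.163, 0.1039], 0.53)]
wrist [([0.5593, -0.1642, 0.1093], 0.61)]
```

View pics/v6.png

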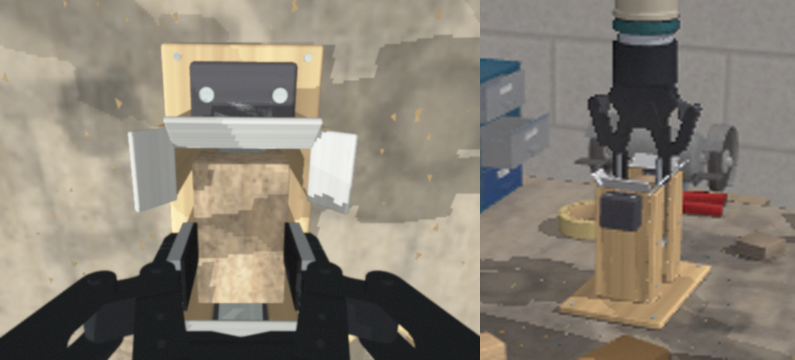

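The block is level in the shaft, between the catches. Now release, rise, shut the fingers and push.

Call:
servo_tool:
  moves:
    - {"wx": 0, "wy": 0, "wz": 0, "x": 0, "y": 0, "z": 0, "fingers": 62}
    - {"wx": 0, "wy": 0, "wz": 0, "x": 0, "y": 0, "z": 0, "fingers": 62}
    - {"wx": 0, "wy": 0, "wz": 0, "x": 0, "y": 0, "z": 0, "fingers": 62}
    - {"wx": 0, "wy": 0, "wz": 0, "x": 0, "y": 0, "z": 0.4, "fingers": 62}
    - {"wx": 0, "wy": 0, "wz": 0, "x": 0, "y": 0, "z": 0.8, "fingers": 62}
    - {"wx": 0, "wy": 0, "wz": 0, "x": 0, "y": 0, "z": 1, "fingers": 62}
    - {"wx": 0, "wy": 0, "wz": 0, "x": 0, "y": 0, "z": 1, "fingers": 62}
    - {"wx": 0, "wy": 0, "wz": 0, "x": 0, "y": 0, "z": 0.6, "fingers": 62}
    - {"wx": 0, "wy": 0, "wz": 0, "x": 0, "y": 0, "z": 0, "fingers": 0}
    - {"wx": 0, "wy": 0, "wz": 0, "x": 0, "y": 0, "z": 0, "fingers": 0}
    - {"wx": 0, "wy": 0, "wz": 0, "x": 0, "y": 0, "z": 0, "fingers": 0}
    - {"wx": 0, "wy": 0, "wz": 0, "x": 0, "y": 0, "z": 0, "fingers": 0}

```text
t: 18.4
ee_pos: [0.5618, -0.1663, 0.2079]
tool_rot: [0.708, 0.706, -0.0, -0.001]
contact_force: [0.1, -0.4, -0.2]
width: 0.041
grasp_force: 0.0
```

```bash
python3 - <<'E'
from h import *
s=bot.get_state();print(s["t"],s["ee_pos"],s["contact_force"],s["width"])
for c in("side","wrist"):
  viewer.capture(c)
  print(c,[(d["location"],d["score"]) for d in viewer.mark_of(c,"spare_block")],[(d["location"],d["score"]) for d in viewer.spot_in(c,"spare_block")])
E
```

```text
18.4 [ 0.56182418 -0.16629556  0.20787467] [ 0.13619362 -0.44188914 -0.22270203] 0.0406827378885584
side [([0.647, 0.3706, 0.0054], 0.94), ([0.3781, 0.1965, -0.0016], 0.86), ([0.5622, -0.164, 0.1158], 0.58)] [([0.5572, -0.1627, 0.1547], 0.74), ([0.6386, 0.38, 0.0338], 0.71), ([0.3754, 0.2118, 0.0344], 0.65)]
wrist [([0.5611, -0.1666, 0.1173], 0.56)] [([0.5615, -0.156, 0.1551], 0.65)]
```

Call:
servo_tool:
  moves:
    - {"wx": 0, "wy": 0, "wz": 0, "x": 0.02, "y": 0.05, "z": -0.6, "fingers": 0}
    - {"wx": 0, "wy": 0, "wz": 0, "x": 0, "y": 0, "z": -0.8, "fingers": 0}
    - {"wx": 0, "wy": 0, "wz": 0, "x": 0, "y": 0, "z": -0.4, "fingers": 0}
    - {"wx": 0, "wy": 0, "wz": 0, "x": 0, "y": 0, "z": -0.2, "fingers": 0}
    - {"wx": 0, "wy": 0, "wz": 0, "x": 0, "y": 0, "z": -0.2, "fingers": 0}
    - {"wx": 0, "wy": 0, "wz": 0, "x": 0, "y": 0, "z": -0.2, "fingers": 0}
    - {"wx": 0, "wy": 0, "wz": 0, "x": 0, "y": 0, "z": -0.2, "fingers": 0}

```text
t: 19.4
ee_pos: [0.5634, -0.1653, 0.1441]
tool_rot: [0.708, 0.706, 0.0, 0.0]
contact_force: [0.3, 0.5, 1.0]
width: -0.001
grasp_force: 0.0
```

Call:
servo_tool:
  moves:
    - {"wx": 0, "wy": 0, "wz": 0, "x": 0, "y": 0, "z": -0.2, "fingers": 0}
    - {"wx": 0, "wy": 0, "wz": 0, "x": 0, "y": 0, "z": -0.2, "fingers": 0}
    - {"wx": 0, "wy": 0, "wz": 0, "x": 0, "y": 0, "z": -0.2, "fingers": 0}

```text
t: 19.7
ee_pos: [0.5631, -0.1652, 0.1287]
tool_rot: [0.708, 0.706, 0.0, 0.0]
contact_force: [0.2, -0.4, 0.3]
width: 0.001
grasp_force: 0.0
```

Call:
servo_tool:
  moves:
    - {"wx": 0, "wy": 0, "wz": 0, "x": 0, "y": 0, "z": -0.2, "fingers": 0}
    - {"wx": 0, "wy": 0, "wz": 0, "x": 0, "y": 0, "z": 0, "fingers": 0}

```text
t: 19.9
ee_pos: [0.5632, -0.1651, 0.1236]
tool_rot: [0.708, 0.706, 0.0, -0.0]
contact_force: [-0.1, -0.1, 2.3]
width: 0.0
grasp_force: 1.0
```

```bash
python3 - <<'E'
from h import *
s=bot.get_state();print(s["t"],s["ee_pos"],s["contact_force"],s["width"],s["moment"])
for c in("side","wrist"):
  viewer.capture(c)
  print(c,[(d["location"],d["score"]) for d in viewer.mark_of(c,"spare_block")],[(d["location"],d["score"]) for d in viewer.spot_in(c,"spare_block")])
E
```

```text
19.9 [ 0.5631512  -0.16507374  0.12360282] [-0.07003322 -0.0926365   2.27766055] 0.0004552435855275574 [ 0.11062268  0.13105027 -0.00846122]
side [([0.3765, 0.1956, 0.0031], 0.82), ([0.5641, -0.1629, 0.1107], 0.64)] [([0.6418, 0.3817, 0.0362], 0.9), ([0.3713, 0.2133, 0.0371], 0.81), ([0.5478, -0.1682, 0.1481], 0.67)]
wrist [] [([0.5608, -0.1421, 0.1522], 0.85)]
```

```bash
cat > prof.py <<'E'
from h import *
def prof(tag,zs):
    s=bot.get_state();print(s["t"],s["ee_pos"].round(4),s["contact_force"].round(1))
    W=viewer.capture("wrist")[:,:,::-1].copy();cv2.imwrite(f"pics/{tag}.png",W)
    for z in zs: print(z,project("wrist",box(.5627,-.165,0,z)).round(0)[2:].tolist())
    lab=W.astype(float)
    for c in((282,296),(345,360)):
        p=lab[:,c[0]:c[1]].mean(1)
        print([(r,*p[r:r+4].mean(0).round().astype(int)[::-1].tolist()) for r in range(150,330,5)])
E
python3 - <<'E'
from prof import *
prof("w7",(.1236,.136,.15))
E
```

```text
20.2 [ 0.5631 -0.1651  0.1242] [0.3 0.6 2.3]
0.1236 [[375.0, 200.0], [265.0, 200.0]]
0.136 [[379.0, 207.0], [261.0, 207.0]]
0.15 [[385.0, 215.0], [255.0, 216.0]]
[(150, 119, 124, 122), (155, 135, 138, 135), (160, 210, 211, 206), (165, 181, 183, 178), (170, 178, 179, 175), (175, 180, 182, 177), (180, 175, 177, 172), (185, 177, 179, 174), (190, 177, 179, 174), (195, 137, 131, 119), (200, 100, 89, 74), (205, 101, 90, 74), (210, 106, 94, 78), (215, 120, 107, 88), (220, 194, 173, 143), (225, 197, 176, 146), (230, 189, 168, 139), (235, 188, 168, 138), (240, 188, 167, 138), (245, 194, 173, 144), (250, 194, 172, 144), (255, 197, 176, 146), (260, 198, 176, 147), (265, 192, 172, 143), (270, 191, 171, 141), (275, 194, 173, 144), (280, 196, 174, 145), (285, 193, 172, 143), (290, 193, 172, 143), (295, 188, 167, 138), (300, 185, 164, 136), (305, 172, 153, 127), (310, 65, 61, 55), (315, 32, 34, 34), (320, 35, 37, 38), (325, 32, 34, 36)]
[(150, 129, 135, 132), (155, 136, 141, 138), (160, 221, 222, 218), (165, 212, 213, 208), (170, 201, 203, 198), (175, 206, 208, 202), (180, 198, 199, 194), (185, 201, 203, 198), (190, 202, 203, 197), (195, 158, 153, 142), (200, 104, 94, 79), (205, 109, 97, 79), (210, 113, 100, 81), (215, 119, 106, 88), (220, 193, 172, 141), (225, 198, 175, 144), (230, 200, 177, 146), (235, 189, 168, 139), (240, 175, 155, 128), (245, 184, 163, 134), (250, 175, 156, 129), (255, 176, 156, 129), (260, 177, 157, 130), (265, 176, 156, 129), (270, 180, 160, 132), (275, 183, 163, 134), (280, 178, 158, 131), (285, 143, 126, 104), (290, 145, 128, 104), (295, 149, 131, 107), (300, 146, 128, 104), (305, 128, 113, 92), (310, 48, 46, 43), (315, 29, 31, 32), (320, 33, 35, 37), (325, 32, 34, 36)]
```

```bash
python3 - <<'E'
from h import *
W=cv2.imread("pics/w7.png").astype(int)
g=W.sum(2)//3
print("col320",[(r,int(g[r,314:326].mean())) for r in range(195,480,6)])
for r in(200,210,222,240,260,280,300,340,380):
    print(r,[int(v) for v in g[r-2:r+3,232:412].mean(0)[::5]])
P=lambda x,y,z:project("wrist",[[x,y,z]])[0].round(0).tolist()
for z in(.124,.15):print(z,P(.563,-.165,z),P(.563,-.154,z),P(.563,-.1275,z),P(.563,-.2025,z))
W5=cv2.imread("pics/w5.png")
E
```

```text
col320 [(195, 187), (201, 93), (207, 98), (213, 94), (219, 114), (225, 175), (231, 175), (237, 173), (243, 167), (249, 161), (255, 156), (261, 157), (267, 155), (273, 152), (279, 157), (285, 145), (291, 113), (297, 51), (303, 49), (309, 48), (315, 47), (321, 45), (327, 44), (333, 41), (339, 42), (345, 55), (351, 55), (357, 39), (363, 35), (369, 35), (375, 35), (381, 35), (387, 34), (393, 34), (399, 34), (405, 39), (411, 108), (417, 182), (423, 188), (429, 186), (435, 190), (441, 199), (447, 170), (453, 29), (459, 27), (465, 29), (471, 29), (477, 28)]
200 [145, 113, 92, 89, 91, 87, 88, 88, 91, 92, 94, 91, 91, 95, 96, 97, 96, 95, 97, 97, 98, 100, 98, 99, 100, 102, 99, 93, 97, 95, 92, 90, 90, 132, 156, 233]
210 [146, 120, 90, 89, 87, 89, 89, 90, 91, 89, 89, 90, 94, 93, 95, 97, 100, 96, 96, 98, 100, 101, 101, 99, 99, 97, 99, 98, 100, 98, 93, 91, 90, 88, 142, 232]
222 [144, 131, 88, 89, 91, 159, 176, 163, 165, 160, 164, 171, 174, 172, 172, 169, 168, 172, 155, 146, 156, 168, 174, 159, 170, 180, 182, 167, 159, 141, 127, 91, 92, 91, 154, 229]
240 [143, 139, 91, 129, 189, 165, 163, 169, 173, 
[... 436 characters left out ...]
1, 171, 156, 150, 132, 146, 140, 130, 114, 164, 169, 172, 154, 146]
300 [223, 221, 223, 171, 116, 121, 174, 163, 167, 169, 161, 159, 165, 162, 131, 108, 108, 55, 25, 103, 108, 108, 128, 125, 127, 126, 130, 126, 113, 117, 114, 116, 173, 216, 207, 150]
340 [132, 115, 115, 109, 100, 92, 204, 179, 183, 85, 28, 29, 29, 56, 108, 109, 109, 34, 25, 87, 109, 108, 106, 31, 28, 28, 27, 140, 163, 123, 90, 92, 109, 114, 115, 132]
380 [32, 31, 26, 29, 30, 28, 29, 28, 28, 28, 29, 30, 28, 30, 30, 29, 30, 35, 36, 31, 26, 29, 27, 30, 31, 30, 29, 28, 28, 30, 31, 28, 28, 30, 29, 32]
0.124 [321.0, 286.0] [321.0, 262.0] [321.0, 201.0] [321.0, 362.0]
0.15 [321.0, 314.0] [321.0, 286.0] [321.0, 216.0] [321.0, 399.0]
```

Call:
servo_tool:
  moves:
    - {"wx": 0, "wy": 0, "wz": 0, "x": 0, "y": 0, "z": 1, "fingers": 0}
    - {"wx": 0, "wy": 0, "wz": 0, "x": 0, "y": 0, "z": 1, "fingers": 0}
    - {"wx": 0, "wy": 0, "wz": 0, "x": 0, "y": 0, "z": 0.5, "fingers": 0}
    - {"wx": 0, "wy": 0, "wz": 0, "x": 0, "y": 0, "z": 0, "fingers": 0}

```text
t: 20.65
ee_pos: [0.5642, -0.1656, 0.188]
tool_rot: [0.708, 0.706, 0.001, 0.002]
contact_force: [-0.0, -0.0, -0.1]
width: -0.005
grasp_force: 0.0
```

```bash
python3 - <<'E'
from h import *
s=bot.get_state();p=s["ee_pos"];print(s["t"],p.round(4),s["contact_force"].round(1))
W=viewer.capture("wrist")[:,:,::-1].copy();cv2.imwrite("pics/w8.png",W);g=W.astype(int).sum(2)//3
print([(d["location"],d["score"]) for d in viewer.mark_of("wrist","spare_block")],[(d["location"],d["score"]) for d in viewer.spot_in("wrist","spare_block")])
print("col320",[(r,int(g[r,314:326].mean())) for r in range(150,320,4)])
print("col275",[(r,int(g[r,270:280].mean())) for r in range(150,400,6)])
for r in(190,210,230,260,300,340):print(r,[int(v) for v in g[r-2:r+3,240:402].mean(0)[::4]])
for z in(.112,.124,.15):print(z,project("wrist",box(.5627,-.165,0,z)).round(0).tolist())
viewer.capture("side")
print([(d["location"],d["score"]) for d in viewer.mark_of("side","spare_block")],[(d["location"],d["score"]) for d in viewer.spot_in("side","spare_block")])
E
```

```text
20.65 [ 0.5642 -0.1656  0.188 ] [-0.  -0.  -0.1]
[([0.5615, -0.1666, 0.1175], 0.78)] [([0.5612, -0.1548, 0.1539], 0.6)]
col320 [(150, 191), (154, 187), (158, 167), (162, 168), (166, 168), (170, 129), (174, 96), (178, 89), (182, 94), (186, 96), (190, 159), (194, 168), (198, 162), (202, 159), (206, 160), (210, 154), (214, 155), (218, 159), (222, 166), (226, 164), (230, 170), (234, 167), (238, 167), (242, 172), (246, 169), (250, 174), (254, 180), (258, 171), (262, 162), (266, 178), (270, 183), (274, 186), (278, 193), (282, 197), (286, 194), (290, 200), (294, 141), (298, 49), (302, 45), (306, 48), (310, 45), (314, 46), (318, 45)]
col275 [(150, 169), (156, 169), (162, 170), (168, 164), (174, 95), (180, 85), (186, 108), (192, 151), (198, 166), (204, 170), (210, 171), (216, 173), (222, 170), (228, 171), (234, 155), (240, 151), (246, 154), (252, 163), (258, 155), (264, 149), (270, 142), (276, 148), (282, 141), (288, 134), (294, 134), (300, 133), (306, 139), (312, 137), (318, 142), (324, 115), (330, 112), (336, 153), (342, 133), (348, 96), (354, 29), (360, 28), (366, 28), (372, 27), (378, 28)
[... 987 characters left out ...]
04, 103, 135, 154, 162, 147, 150, 101, 88, 90, 211, 235, 231, 231, 212, 176, 146, 151]
340 [161, 161, 156, 158, 161, 159, 160, 183, 190, 134, 28, 28, 28, 28, 34, 101, 104, 104, 104, 53, 24, 25, 99, 105, 104, 104, 78, 27, 28, 25, 29, 49, 186, 186, 230, 232, 229, 229, 230, 230, 179]
0.112 [[286.0, 295.0], [359.0, 295.0], [362.0, 174.0], [283.0, 175.0]]
0.124 [[285.0, 303.0], [360.0, 303.0], [364.0, 178.0], [281.0, 178.0]]
0.15 [[281.0, 325.0], [365.0, 324.0], [369.0, 186.0], [276.0, 186.0]]
[([0.6487, 0.3707, 0.0014], 0.84), ([0.3783, 0.1968, 0.0005], 0.72), ([0.5651, -0.1648, 0.1188], 0.64)] [([0.6393, 0.3835, 0.034], 0.77), ([0.3734, 0.2135, 0.0366], 0.68), ([0.5593, -0.1663, 0.1515], 0.49)]
```

Call:
servo_tool:
  moves:
    - {"wx": 0, "wy": 0, "wz": 0, "x": -0.04, "y": 0, "z": -1, "fingers": 0}
    - {"wx": 0, "wy": 0, "wz": 0, "x": 0, "y": 0, "z": -1, "fingers": 0}
    - {"wx": 0, "wy": 0, "wz": 0, "x": 0, "y": 0, "z": -0.5, "fingers": 0}
    - {"wx": 0, "wy": 0, "wz": 0, "x": 0, "y": 0, "z": -0.2, "fingers": 0}
    - {"wx": 0, "wy": 0, "wz": 0, "x": 0, "y": 0, "z": -0.16, "fingers": 0}
    - {"wx": 0, "wy": 0, "wz": 0, "x": 0, "y": 0, "z": 0, "fingers": 0}

```text
t: 21.55
ee_pos: [0.562, -0.1651, 0.1152]
tool_rot: [0.708, 0.706, -0.0, -0.0]
contact_force: [-1.9, 0.3, 2.7]
width: -0.002
grasp_force: 1.3
```

```bash
cat > q.py <<'E'
from h import *
s=bot.get_state();p=s["ee_pos"];print(s["t"],p.round(4),s["contact_force"].round(1),s["width"])
W=viewer.capture("wrist")[:,:,::-1].copy();g=W.astype(int).sum(2)//3
cv2.imwrite("pics/q%d.png"%(s["t"]*100),W)
for c in(275,365):print(c,[(r,int(g[r:r+3,c-6:c+6].mean())) for r in range(150,290,4)])
print("tip",[(r,int(g[r,314:326].mean())) for r in range(270,310,4)])
print([(d["location"],d["score"]) for d in viewer.spot_in("wrist","spare_block")])
for z in(.106,.112,.12,.13,.14,.15):print(z,project("wrist",box(.5627,-.165,0,z)).round(0)[2:].tolist())
viewer.capture("side")
print([(d["location"],d["score"]) for d in viewer.mark_of("side","spare_block")])
E
python3 q.py
```

```text
21.55 [ 0.562  -0.1651  0.1152] [-1.9  0.3  2.7] -0.0024416709728653715
275 [(150, 89), (154, 87), (158, 89), (162, 194), (166, 212), (170, 176), (174, 176), (178, 183), (182, 176), (186, 174), (190, 176), (194, 178), (198, 179), (202, 92), (206, 94), (210, 94), (214, 98), (218, 113), (222, 121), (226, 120), (230, 116), (234, 118), (238, 119), (242, 118), (246, 122), (250, 138), (254, 165), (258, 184), (262, 185), (266, 181), (270, 182), (274, 180), (278, 176), (282, 174), (286, 175)]
365 [(150, 83), (154, 92), (158, 94), (162, 189), (166, 230), (170, 205), (174, 198), (178, 206), (182, 201), (186, 196), (190, 200), (194, 201), (198, 200), (202, 113), (206, 95), (210, 98), (214, 101), (218, 127), (222, 178), (226, 173), (230, 175), (234, 168), (238, 157), (242, 150), (246, 158), (250, 155), (254, 150), (258, 152), (262, 154), (266, 151), (270, 152), (274, 151), (278, 142), (282, 123), (286, 122)]
tip [(270, 156), (274, 153), (278, 157), (282, 154), (286, 113), (290, 105), (294, 83), (298, 51), (302, 49), (306, 49)]
[([0.5654, -0.1446, 0.1449], 0.86)]
0.106 [[375.0, 196.0], [270.0, 196.0]]
0.112 [[377.0, 199.0], [268.0, 199.0]]
0.12 [[380.0, 203.0], [266.0, 203.0]]
0.13 [[383.0, 208.0], [262.0, 209.0]]
0.14 [[387.0, 215.0], [259.0, 215.0]]
0.15 [[392.0, 222.0], [254.0, 222.0]]
[([0.6481, 0.3728, 0.0052], 0.75), ([0.5659, -0.1624, 0.1019], 0.62), ([0.3785, 0.1968, 0.0021], 0.6)]
```

```bash
python3 - <<'E'
from h import *
s=bot.get_state();p=s["ee_pos"]
for dx,dz in((0,0),(0,.015),(0,.027),(.0225,.004),(.0425,.013),(.0425,.03),(.0425,.04)):
    print(dx,dz,[project("wrist",[p+[dx,dy,dz]])[0].round(0).tolist() for dy in(-.011,0,.011)])
# side camera: column of tip / fingers
W=viewer.capture("side")[:,:,::-1].copy();cv2.imwrite("pics/s9.png",W);g=W.astype(int).sum(2)//3
print("proj side",[project("side",[p+[0,0,d]])[0].round(0).tolist() for d in(0,.027,.0727,.1)],project("side",[[.5627,-.165,.163],[.5627,-.21,.163],[.5627,-.12,.163]]).round(0).tolist())
for r in range(120,200,4):print(r,[int(v) for v in g[r,310:372:2]])
E
```

```text
0 0 [[321.0, 309.0], [321.0, 286.0], [321.0, 262.0]]
0 0.015 [[322.0, 326.0], [321.0, 301.0], [321.0, 275.0]]
0 0.027 [[322.0, 342.0], [322.0, 315.0], [321.0, 288.0]]
0.0225 0.004 [[374.0, 314.0], [375.0, 290.0], [376.0, 265.0]]
0.0425 0.013 [[426.0, 324.0], [427.0, 299.0], [429.0, 273.0]]
0.0425 0.03 [[437.0, 346.0], [439.0, 319.0], [441.0, 291.0]]
0.0425 0.04 [[444.0, 361.0], [447.0, 333.0], [449.0, 303.0]]
proj side [[341.0, 200.0], [342.0, 191.0], [342.0, 174.0], [342.0, 164.0]] [[342.0, 184.0], [347.0, 179.0], [336.0, 188.0]]
120 [140, 141, 140, 135, 137, 140, 138, 139, 135, 125, 47, 52, 54, 53, 51, 56, 61, 61, 61, 69, 73, 72, 78, 77, 78, 137, 137, 137, 136, 137, 139]
124 [137, 132, 136, 137, 136, 137, 136, 135, 140, 138, 126, 94, 79, 73, 65, 64, 66, 64, 63, 65, 63, 85, 93, 136, 141, 139, 136, 136, 136, 136, 138]
128 [134, 133, 128, 128, 128, 128, 128, 127, 125, 112, 31, 40, 85, 108, 116, 119, 122, 125, 144, 149, 152, 136, 88, 40, 137, 139, 138, 138, 139, 138, 141]
132 [137, 133, 136, 139, 140, 141, 136, 140, 139, 125, 30, 31, 33, 35, 36, 37, 39, 41, 42, 44, 43, 44, 43, 43, 129,
[... 1657 characters left out ...]
219, 205, 203, 110, 89, 63, 115, 45, 47, 172, 172, 172, 173, 172, 138, 100, 106, 116, 112, 120, 95]
184 [137, 135, 136, 137, 125, 60, 91, 78, 44, 75, 97, 123, 209, 88, 90, 68, 115, 42, 54, 180, 170, 172, 174, 146, 138, 90, 95, 113, 107, 107, 124]
188 [136, 136, 135, 134, 137, 157, 199, 191, 179, 136, 135, 128, 150, 88, 103, 57, 112, 39, 68, 127, 130, 125, 146, 150, 145, 78, 80, 66, 77, 79, 83]
192 [139, 137, 132, 132, 132, 135, 108, 119, 105, 105, 107, 108, 110, 109, 108, 108, 109, 122, 123, 137, 100, 84, 117, 139, 148, 98, 122, 126, 111, 138, 127]
196 [141, 138, 140, 138, 134, 132, 126, 91, 103, 102, 79, 63, 57, 64, 78, 97, 113, 133, 135, 170, 149, 86, 122, 143, 148, 98, 82, 84, 83, 85, 85]
```

Both cameras agree that the real fingertips sit about 27 mm above the reported TCP. The block moved down with the tool, its top now near 0.142, and the gripper body is well clear. I'll keep pushing and watch the force.

Call:
servo_tool:
  moves:
    - {"wx": 0, "wy": 0, "wz": 0, "x": 0, "y": 0, "z": -0.2, "fingers": 0}
    - {"wx": 0, "wy": 0, "wz": 0, "x": 0, "y": 0, "z": -0.2, "fingers": 0}
    - {"wx": 0, "wy": 0, "wz": 0, "x": 0, "y": 0, "z": -0.2, "fingers": 0}
    - {"wx": 0, "wy": 0, "wz": 0, "x": 0, "y": 0, "z": 0, "fingers": 0}

```text
t: 22.2
ee_pos: [0.5622, -0.1651, 0.1001]
tool_rot: [0.708, 0.706, 0.0, 0.0]
contact_force: [-1.8, 0.7, 3.4]
width: 0.001
grasp_force: 1.9
```

```bash
python3 q.py
```

```text
22.2 [ 0.5622 -0.1651  0.1001] [-1.8  0.7  3.4] 0.0007074010888619227
275 [(150, 85), (154, 84), (158, 82), (162, 75), (166, 123), (170, 203), (174, 212), (178, 176), (182, 176), (186, 183), (190, 178), (194, 175), (198, 176), (202, 177), (206, 176), (210, 138), (214, 99), (218, 113), (222, 121), (226, 121), (230, 116), (234, 119), (238, 119), (242, 118), (246, 122), (250, 133), (254, 178), (258, 185), (262, 185), (266, 182), (270, 183), (274, 180), (278, 177), (282, 174), (286, 176)]
365 [(150, 127), (154, 123), (158, 90), (162, 91), (166, 122), (170, 209), (174, 232), (178, 204), (182, 200), (186, 205), (190, 204), (194, 199), (198, 198), (202, 200), (206, 200), (210, 178), (214, 102), (218, 128), (222, 181), (226, 180), (230, 176), (234, 168), (238, 157), (242, 150), (246, 159), (250, 156), (254, 151), (258, 152), (262, 154), (266, 151), (270, 153), (274, 150), (278, 140), (282, 131), (286, 123)]
tip [(270, 157), (274, 153), (278, 156), (282, 154), (286, 146), (290, 105), (294, 83), (298, 52), (302, 49), (306, 49)]
[([0.5679, -0.1438, 0.1295], 0.95)]
0.106 [[380.0, 203.0], [265.0, 204.0]]
0.112 [[382.0, 207.0], [263.0, 207.0]]
0.12 [[385.0, 211.0], [260.0, 212.0]]
0.13 [[389.0, 218.0], [256.0, 218.0]]
0.14 [[394.0, 226.0], [252.0, 226.0]]
0.15 [[400.0, 235.0], [246.0, 235.0]]
[([0.3798, 0.1966, 0.0021], 0.91), ([0.6492, 0.3726, 0.0051], 0.87)]
```

Call:
servo_tool:
  moves:
    - {"wx": 0, "wy": 0, "wz": 0, "x": 0, "y": 0, "z": -0.2, "fingers": 0}
    - {"wx": 0, "wy": 0, "wz": 0, "x": 0, "y": 0, "z": -0.2, "fingers": 0}
    - {"wx": 0, "wy": 0, "wz": 0, "x": 0, "y": 0, "z": -0.2, "fingers": 0}
    - {"wx": 0, "wy": 0, "wz": 0, "x": 0, "y": 0, "z": 0, "fingers": 0}

```text
t: 22.8
ee_pos: [0.5616, -0.1652, 0.0848]
tool_rot: [0.708, 0.706, -0.0, -0.0]
contact_force: [-2.8, 1.6, 6.7]
width: -0.002
grasp_force: 3.2
```

Call:
servo_tool:
  moves:
    - {"wx": 0, "wy": 0, "wz": 0, "x": 0, "y": 0, "z": -0.12, "fingers": 0}
    - {"wx": 0, "wy": 0, "wz": 0, "x": 0, "y": 0, "z": -0.08, "fingers": 0}
    - {"wx": 0, "wy": 0, "wz": 0, "x": 0, "y": 0, "z": 0, "fingers": 0}

```text
t: 23.1
ee_pos: [0.5619, -0.1652, 0.0802]
tool_rot: [0.708, 0.706, -0.0, -0.0]
contact_force: [-3.1, 0.9, 6.6]
width: -0.002
grasp_force: 3.4
```

```bash
python3 q.py
```

```text
23.1 [ 0.5619 -0.1652  0.0802] [-3.1  0.9  6.6] -0.0017354742104472172
275 [(150, 100), (154, 84), (158, 73), (162, 72), (166, 70), (170, 68), (174, 65), (178, 114), (182, 201), (186, 219), (190, 198), (194, 179), (198, 179), (202, 187), (206, 182), (210, 179), (214, 179), (218, 180), (222, 182), (226, 181), (230, 130), (234, 121), (238, 122), (242, 121), (246, 125), (250, 131), (254, 176), (258, 189), (262, 189), (266, 186), (270, 187), (274, 184), (278, 181), (282, 177), (286, 180)]
365 [(150, 95), (154, 82), (158, 66), (162, 66), (166, 66), (170, 65), (174, 65), (178, 90), (182, 203), (186, 230), (190, 230), (194, 203), (198, 203), (202, 210), (206, 208), (210, 203), (214, 201), (218, 204), (222, 206), (226, 204), (230, 176), (234, 157), (238, 153), (242, 155), (246, 155), (250, 156), (254, 155), (258, 155), (262, 158), (266, 154), (270, 156), (274, 154), (278, 140), (282, 133), (286, 125)]
tip [(270, 161), (274, 157), (278, 160), (282, 157), (286, 127), (290, 108), (294, 84), (298, 53), (302, 50), (306, 50)]
[([0.5656, -0.1512, 0.1071], 0.85)]
0.106 [[388.0, 215.0], [258.0, 215.0]]
0.112 [[391.0, 219.0], [256.0, 220.0]]
0.12 [[395.0, 226.0], [252.0, 226.0]]
0.13 [[400.0, 234.0], [247.0, 235.0]]
0.14 [[407.0, 245.0], [240.0, 245.0]]
0.15 [[415.0, 257.0], [233.0, 257.0]]
[([0.3769, 0.1957, 0.0037], 0.84), ([0.6483, 0.3696, 0.0018], 0.64)]
```

Call:
servo_tool:
  moves:
    - {"wx": 0, "wy": 0, "wz": 0, "x": 0, "y": 0, "z": -0.08, "fingers": 0}
    - {"wx": 0, "wy": 0, "wz": 0, "x": 0, "y": 0, "z": 0, "fingers": 0}

```text
t: 23.5
ee_pos: [0.562, -0.1652, 0.0783]
tool_rot: [0.708, 0.706, -0.0, 0.0]
contact_force: [-2.7, 1.2, 7.4]
width: -0.005
grasp_force: 3.4
```

Call:
servo_tool:
  moves:
    - {"wx": 0, "wy": 0, "wz": 0, "x": 0, "y": 0, "z": -0.08, "fingers": 0}
    - {"wx": 0, "wy": 0, "wz": 0, "x": 0, "y": 0, "z": 0, "fingers": 0}

```text
t: 23.7
ee_pos: [0.5618, -0.1651, 0.0777]
tool_rot: [0.708, 0.706, -0.0, 0.0]
contact_force: [-5.7, 2.5, 17.2]
width: -0.002
grasp_force: 8.6
```

Force jumped to 17 N, so the platform is at its lower stop. Backing off to check that the catches hold.

Call:
servo_tool:
  moves:
    - {"wx": 0, "wy": 0, "wz": 0, "x": 0, "y": 0, "z": 0.2, "fingers": 0}
    - {"wx": 0, "wy": 0, "wz": 0, "x": 0, "y": 0, "z": 0.5, "fingers": 0}
    - {"wx": 0, "wy": 0, "wz": 0, "x": 0, "y": 0, "z": 1, "fingers": 0}
    - {"wx": 0, "wy": 0, "wz": 0, "x": 0, "y": 0, "z": 1, "fingers": 0}
    - {"wx": 0, "wy": 0, "wz": 0, "x": 0, "y": 0, "z": 1, "fingers": 0}
    - {"wx": 0, "wy": 0, "wz": 0, "x": 0, "y": 0, "z": 1, "fingers": 0}
    - {"wx": 0, "wy": 0, "wz": 0, "x": 0, "y": 0, "z": 0, "fingers": 0}

```text
t: 24.4
ee_pos: [0.5653, -0.1659, 0.1973]
tool_rot: [0.708, 0.706, 0.002, 0.004]
contact_force: [0.7, 0.3, 0.6]
width: -0.002
grasp_force: 0.0
```

```bash
python3 q.py; python3 - <<'E'
from h import *
print([(d["location"],d["score"]) for d in viewer.mark_of("wrist","spare_block")])
viewer.capture("top")
print([(d["location"],d["score"]) for d in viewer.spot_in("top","spare_block")])
E
```

```text
24.4 [ 0.5653 -0.1659  0.1973] [0.7 0.3 0.6] -0.002027106478403467
275 [(150, 175), (154, 170), (158, 171), (162, 171), (166, 111), (170, 87), (174, 91), (178, 109), (182, 135), (186, 157), (190, 179), (194, 192), (198, 198), (202, 197), (206, 198), (210, 198), (214, 195), (218, 187), (222, 145), (226, 134), (230, 122), (234, 114), (238, 110), (242, 106), (246, 104), (250, 101), (254, 98), (258, 93), (262, 92), (266, 93), (270, 93), (274, 92), (278, 92), (282, 92), (286, 93)]
365 [(150, 196), (154, 191), (158, 191), (162, 192), (166, 148), (170, 112), (174, 119), (178, 124), (182, 125), (186, 130), (190, 141), (194, 157), (198, 162), (202, 166), (206, 167), (210, 168), (214, 166), (218, 166), (222, 163), (226, 155), (230, 148), (234, 141), (238, 134), (242, 127), (246, 120), (250, 114), (254, 109), (258, 111), (262, 116), (266, 121), (270, 125), (274, 129), (278, 131), (282, 133), (286, 156)]
tip [(270, 125), (274, 126), (278, 131), (282, 131), (286, 133), (290, 141), (294, 102), (298, 49), (302, 47), (306, 48)]
[([0.5601, -0.1595, 0.115], 0.89)]
0.106 [[358.0, 170.0], [284.0, 170.0]]
0.112 [[359.0, 171.0], [283.0, 172.0]]
0.12 [[360.0, 173.0], [282.0, 174.0]]
0.13 [[362.0, 176.0], [280.0, 176.0]]
0.14 [[364.0, 179.0], [278.0, 179.0]]
0.15 [[366.0, 182.0], [277.0, 182.0]]
[([0.3788, 0.1977, 0.0046], 0.82), ([0.6517, 0.3697, 0.0066], 0.59)]
[([0.5613, -0.1663, 0.0788], 0.72)]
[([0.6423, 0.364, 0.0383], 0.97), ([0.5614, -0.1639, 0.1131], 0.67), ([0.536, -0.1221, 0.0093], 0.65)]
```

The block's top stays near 0.113 with its underside at about 0.079, and the visible part is centred, so both catches are over it. Moving clear, then a last check and hand in.

Call:
servo_tool:
  moves:
    - {"wx": 0, "wy": 0, "wz": 0, "x": 0, "y": 0, "z": 1, "fingers": 0}
    - {"wx": 0, "wy": 0, "wz": 0, "x": 0, "y": 0.5, "z": 1, "fingers": 0}
    - {"wx": 0, "wy": 0, "wz": 0, "x": -0.3, "y": 1, "z": 0, "fingers": 0}
    - {"wx": 0, "wy": 0, "wz": 0, "x": -0.3, "y": 1, "z": 0, "fingers": 0}
    - {"wx": 0, "wy": 0, "wz": 0, "x": -0.3, "y": 1, "z": 0, "fingers": 0}
    - {"wx": 0, "wy": 0, "wz": 0, "x": -0.3, "y": 1, "z": 0, "fingers": 0}
    - {"wx": 0, "wy": 0, "wz": 0, "x": 0, "y": 0, "z": 0, "fingers": 0}
    - {"wx": 0, "wy": 0, "wz": 0, "x": 0, "y": 0, "z": 0, "fingers": 0}

```text
t: 25.55
ee_pos: [0.5319, -0.0525, 0.2432]
tool_rot: [0.707, 0.707, -0.0, -0.0]
contact_force: [-0.3, -0.1, -0.9]
width: 0.002
grasp_force: 0.0
```

```bash
python3 - <<'E'
from h import *
for c in("top","side"):
    viewer.capture(c);print(c,[d["location"] for d in viewer.spot_in(c,"spare_block")],[d["location"] for d in viewer.mark_of(c,"spare_block")])
s=bot.get_state();print(s["t"],s["ee_pos"],s["contact_force"].round(1))
im=viewer.capture("top").astype(int);im0=cv2.imread("pics/top0.png")[:,:,::-1].astype(int)
# compare catches seen from above with the start picture
print("diff",np.abs(im-im0)[190:240,430:500].mean(), [int(np.abs(im-im0)[195:235,a:a+7].mean()) for a in range(430,500,7)])
E
```

```text
top [[0.6418, 0.3605, 0.0389], [0.559, -0.1725, 0.1152]] [[0.6474, 0.3702, -0.0007], [0.5649, -0.165, 0.073], [0.3803, 0.2022, -0.0001]]
side [[0.6389, 0.3811, 0.0343], [0.3767, 0.2147, 0.0352]] [[0.3773, 0.1988, 0.0], [0.6486, 0.3681, 0.0053]]
25.85 [ 0.53214277 -0.05364488  0.24323429] [ 0.3 -0.  -0.1]
diff 29.28514285714286 [36, 40, 36, 25, 16, 9, 16, 15, 32, 39]
```

```bash
python3 -c "
from station import bot
print(bot.sign_off())"
```

```text
the job is handed in; nothing more can be done
None
```

The 45 x 75 x 38 block is in the magazine with the catches holding it, its top near the catch line by the cameras after the arm withdrew; I handed the job in at about 26 s, and it returned no verdict.

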